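Clock a slotted shaft and lock it in its locating cradle

ROBOT

A 6-joint arm with a two-finger parallel gripper is mounted at the origin on a cart in front of the work surface, level with it; the furniture and walls round the work are solid. World frame = base frame: x ahead of the robot, y to its left, z up, the work surface at z = 0. Lengths are in mm, angles in rad, forces in N, time in s.
With the tool pointing down it reaches from about 275 to 750 mm from the base axis. Payload 10.2 kg.
Tool frame: the origin (TCP) lies at the very end of the fingers, on their centre line; the grasp point (between the pads) lies 19 mm behind it; z points along the fingers, y is the line along which they close (so a half turn about z gives the same grasp; the last joint's range is limited). The gripper opens to 85 mm and grips with 20 to 120 N. Pads are 22 mm wide; open, the fingers measure 114 mm over their backs; the gripper's body (76 mm by 85 mm) begins 54 mm behind the grasp point. The pads swing forward as they close: fully open they stand 13 mm farther back than shut.
Start: joints at [-1.368, 0.313, 1.498, -0, 1.331, -0.223], TCP at [216.839, -478.134, 231.294] pointing down, gripper open.
Joint ranges: [-2.94, 2.94], [-0.97, 2.17], [0.19, 2.56], [-1.23, 4.37], [0.02, 3.11], [-2.88, 2.88]. Speed limits (rad/s): [2.39, 2.39, 3.01, 3.14, 3.14, 3.14].

INTERFACE

Orientations are given as a unit quaternion [w, x, y, z].
In Python, from rig import * gives the robot as it stands. The module is installed in compiled form; this text tells all that it offers.
- The arm moves only by the shell command python3 -m crank 'ROWS' [FORCE]. ROWS is JSON, a list that holds one entry, the list of rows, each a list of 7 numbers: the shift along the tool's x, y, z in units of 25 mm (1.0 is 25 mm), then the turn, a rotation vector about the tool's x, y, z in units of 8 degrees (1.0 is 8 degrees), then the finger opening in mm, from 0 to 85.4. A call has exactly 8 rows; each row shifts and turns the commanded pose from where the row before left it, along the tool's axes as they then stand; what a row does not reach is not made up. A row lasts 1/10 s, in which the tool goes at most 50 mm and 8.59 degrees, less where a joint would pass 70% of its speed; a pose out of reach is approached as far as the arm can. A call is refused whole if a number of a shift passes 1 or a number of a turn 1, either way. A call with a gripper value outside its range is refused whole. The fingers move at their own pace and stop on an object; FORCE is the grip in N (left out, the last holds). Time passes only in rows, so rows that do not move let the fingers close, or fill a call up. It gives the time, the measured TCP pose, the force, the opening and the grip force at its end, in the units of the state.
- sense(): the state, without advancing time (a new reading comes with each control period).
- capture(name): name is "scene" or "top"; returns the picture (384x512x3 uint8, blue, green, red); there is no depth.
- camera_model(name): a dict with "fx", "fy", "cx", "cy" (pixels), "world_from_camera" (4x4, takes a point from camera to world coordinates). Camera axes: x right, y up, looking along -z (the intrinsics and any distortion apply to the point x, -y, -z); pixel columns grow to the right and rows downward; lengths in mm; the calibration is good to about 2 mm. A picture is of the moment at which its call begins. camera_model takes no time and is no camera call.
- finish_job(): hands the job in; it is judged then, once.
The state is a dict: "time_s": time; "joints": joint angles; "dq": joint speeds; "tau": joint torques, N m; "eef_pos": TCP position; "ee_rot": TCP orientation; "force": force on the tool from outside, world axes, zero at the start; "wrist_torque": the same for the moment, N m; "grip_width": opening from 0.0 (shut) to 1.0 (fully open); "grip_force": force on a finger pad.
Only numpy, scipy, OpenCV 4.12 (cv2) and the standard library are available. Lean on these libraries where they do the work, as an engineer would, in place of code of your own. Each camera call takes 0.05 s, during which the arm holds its last target. There are 200 camera calls.

TASK

Roll the slotted shaft along the rubber mat until its slot faces straight up, and let it lie still there; do not pick it up before that. Then lift it across into the two V supports of the locating cradle, slotted end in under the overhanging head and the slot still straight up. Finally lock it: push the knob on the head down so that the plunger enters the slot, turn the knob clockwise to its stop and let go, leaving the small tools round about where they lie.

Things in the scene. Friction and masses are not known exactly. Their poses are not given: they have to be found in the camera images.
- shaft: Plain steel stepped shaft, about 0.5 kg, lying on the mat, slotted end away from the robot. Thick part 44 diameter, 52 long; slotted end 38 diameter, 38 long. Origin: on the axis, 22 from the thick end face, so the shaft runs from -22 to +68 (step at +30) along its z; it balances at about +17. z: along the axis to the slotted end; x: out through the slot's mouth (up when the slot is up).
- slot (a point): Middle of the floor of the shaft's slot, 53 along z and 10 out along x from the shaft's origin. The straight slot is 12 wide, 9 deep, 30 long, open at the end face. At the start it faces 50 to 120 degrees left of up: roll the shaft to the right (towards -y, square to its axis), 22 mm of travel per radian.
- mat_top (a point): Centre of the top of the fixed black rubber mat, 180 x 200 x 3, on the left. On it the shaft's axis is 25 above the bench. Pushed slowly from the side at half height the shaft rolls without slipping and runs on 1 to 3 mm. Between mat and cradle stands a black test fixture: base 60 high from 0.5 m ahead of the robot, a nest 160 high from 0.62 m on; carry the shaft round in front of it.
- seat (a point): Where the shaft's origin lies when it is seated in the fixed aluminium cradle (base 160 x 90 x 14) to the robot's right: on the axis of the V supports, 60 above the bench. x: along that axis, away from the robot; z: up. The shaft may end up to 15 short of it along x; its end meets the column, 70.5 beyond, when 2.5 past it.
- front_v (a point): On the seated shaft's axis above the front V support (for the thick part), 12 before the seat point. The support is 12 long, 36 wide (narrower than the thick part, so fingers pass beside it), and its top is 13 below the axis; raised 6, the shaft slides along both V grooves without touching.
- rear_v (a point): On the seated shaft's axis above the rear V support (for the slotted end) and below the plunger, 46 beyond the seat point. The support is 12 long, 36 wide, its top 9 below the axis.
- head_nose (a point): Middle of the lower front edge of the overhanging head, 9 before the seat point, 94 above the bench, 12 above the seated thick part. The head block is 44 wide, 46 high and runs 108 back from here: slide the shaft in beneath it from the front. A gripper on the thick part must lean back (body towards the robot) about 28 to 40 degrees to pass it.
- knob_grip (a point): Middle of the knob's black grip bar, on the plunger's axis over the head, 214 above the bench when up. The bar is 40 long, 14 thick, from 15 below to 11 above this point, on a 36 disc; below it a 31 sleeve, top at 168. At the start the bar's length points 80 degrees to the left of the seat's x axis; it lies along that axis when locked.
- plunger (a joint): Travel of plunger and knob down from rest (m): 0 up, 0.024 fully down. A spring pushes it up, 4 N at the top to 9 N at the bottom. Its 8 mm pin with tapered nose meets bare shaft at about 0.0155; it goes on down only into an upward slot (within about 10 degrees). Turned and let go, it stays at about 0.019.
- knob (a joint): Turn of the knob, clockwise seen from above (rad): 0 unlocked, 1.4 at its stop. A cross pin in the sleeve's bayonet slot keeps it from turning until the plunger is down 0.0195; after the turn that pin sits under the slot's edge and holds the plunger down.
- hex_key: Black hex key, 31 x 88 x 5, lying beside the cradle; leave alone. Origin: centre of its underside.
- collar: Steel collar, 34 x 32 x 14, lying beside the cradle; leave alone. Origin: centre of its underside.
- screwdriver: Screwdriver, 163 long, handle 23 thick, lying in front between mat and cradle; leave alone. Origin: centre of its underside.
- caliper: Caliper, 200 x 62 x 14, lying between the mat and the bench edge; leave alone. Origin: centre of its underside.
Not all that is in view belongs to the job. Leave any red look-alike of the part that bears shaft alone.

How it is judged (in metres and radians):
On the way, in this order (a step that is already met when the one before it is completed fails the run):
1. the shaft lies still on the mat with its slot up (within 10 degrees) (angle between shaft's own x axis and vertical below 0.175 rad and height (world z) of shaft below 0.032 m and linear speed of shaft below 0.01 m/s), for 0.2 s.
2. the shaft rests in both V supports with its slot up, the plunger still up (y of shaft in the frame of seat between -0.003 and 0.003 m and z of shaft in the frame of seat between -0.003 and 0.003 m and x of shaft in the frame of seat between -0.015 and 0.006 m and angle between the z axis of shaft and the x axis of seat, either way round below 0.06 rad and angle between shaft's own x axis and vertical below 0.2 rad and value of joint plunger below 0.003 m), for 0.2 s.
At the end, for the whole second after the job is handed in: Shaft at rest in both V supports (3 mm, 3 degrees, at most 15 mm short of the seat point), slot up within 11 degrees; plunger more than 17.5 mm down in the slot, knob turned more than 1.2 rad; tools not moved 30 mm (y of shaft in the frame of seat between -0.003 and 0.003 m and z of shaft in the frame of seat between -0.003 and 0.003 m and x of shaft in the frame of seat between -0.015 and 0.006 m and angle between the z axis of shaft and the x axis of seat, either way round below 0.06 rad and angle between shaft's own x axis and vertical below 0.2 rad and value of joint plunger above 0.0175 m and value of joint knob above 1.2 rad and linear speed of shaft below 0.01 m/s); the robot touches nothing.
It fails at once if the shaft is lifted off the mat while its slot is more than 25 degrees from up (height (world z) of shaft above 0.04 m and angle between shaft's own x axis and vertical above 0.44 rad).
It fails at once if the hex key is moved more than 30 mm (distance of hex_key from where it was at the start of the episode above 0.03 m).
It fails at once if the collar is moved more than 30 mm (distance of collar from where it was at the start of the episode above 0.03 m).
It fails at once if the screwdriver is moved more than 30 mm (distance of screwdriver from where it was at the start of the episode above 0.03 m).
It fails at once if the caliper is moved more than 30 mm (distance of caliper from where it was at the start of the episode above 0.03 m).
It also fails if it takes over 64 s, if anything falls off the work surface, if the arm or the gripper's body presses on something with over 40 N, if the wrist force passes 120 N, or if a joint passes its speed limit or range.

## Working session

There is one attempt and no reset: what is moved stays moved. The work goes in short steps, Python scripts to look and compute and a shell command to move; the robot and the scene stay as the last step left them, time stands still between calls to the robot, and variables do not carry over. Pictures are saved under pics/ and viewed, at most 10 in all, crops included, and the job is handed in when it is done.

```bash
mkdir -p pics
cat > h.py <<'E'
from rig import *
import numpy as np, cv2, json
from scipy.spatial.transform import Rotation as R
def ray(cam,u,v):
    m=camera_model(cam);T=np.array(m["world_from_camera"])
    d=T[:3,:3]@np.array([(u-m["cx"])/m["fx"],-(v-m["cy"])/m["fy"],-1.0])
    return T[:3,3],d
def onz(cam,u,v,z):
    o,d=ray(cam,u,v);return o+d*(z-o[2])/d[2]
def proj(cam,p):
    m=camera_model(cam);T=np.array(m["world_from_camera"])
    c=T[:3,:3].T@(np.array(p,float)-T[:3,3]);return m["cx"]+m["fx"]*c[0]/-c[2],m["cy"]-m["fy"]*c[1]/-c[2]
def tri(c1,p1,c2,p2):
    o1,d1=ray(c1,*p1);o2,d2=ray(c2,*p2)
    s=np.linalg.lstsq(np.c_[d1,-d2],o2-o1,rcond=None)[0]
    a,b=o1+d1*s[0],o2+d2*s[1];return (a+b)/2,np.linalg.norm(a-b)
def pose():
    s=sense();q=s["ee_rot"];return np.array(s["eef_pos"]),R.from_quat([q[1],q[2],q[3],q[0]])
def need(p,Rt):
    """tool-frame shift (units) and rotvec (units) to target, from the measured pose"""
    p0,R0=pose();return (R0.inv().apply(np.array(p)-p0)/25).round(2),np.degrees((R0.inv()*Rt).as_rotvec()/8).round(2)
E
python3 - <<'E'
from h import *
for n in("scene","top"):
    i=capture(n);cv2.imwrite(f"pics/{n}0.png",i)
    m=camera_model(n);print(n,{k:(np.round(v,3).tolist()) for k,v in m.items()})
a=cv2.imread("pics/scene0.png");b=cv2.imread("pics/top0.png")
cv2.imwrite("pics/a0.png",cv2.resize(a,(780,585)));cv2.imwrite("pics/b0.png",cv2.resize(b,(780,585)))
p,r=pose();print(p,r.as_matrix().round(3))
E
```

```text
scene {'fx': 383.247, 'fy': 383.247, 'cx': 247.589, 'cy': 191.131, 'world_from_camera': [[-0.822, 0.425, -0.38, -32.558], [-0.57, -0.629, 0.529, 651.998], [-0.014, 0.651, 0.759, 1164.544], [0.0, 0.0, 0.0, 1.0]]}
top {'fx': 494.618, 'fy': 494.618, 'cx': 243.935, 'cy': 193.545, 'world_from_camera': [[0.016, 0.988, -0.152, 256.53], [-1.0, 0.016, -0.004, -42.541], [-0.002, 0.152, 0.988, 1575.272], [0.0, 0.0, 0.0, 1.0]]}
[ 216.78612824 -477.9187029   230.79355575] [[ 0.911  0.413 -0.   ]
 [ 0.413 -0.911  0.001]
 [ 0.    -0.001 -1.   ]]
```

View pics/a0.png

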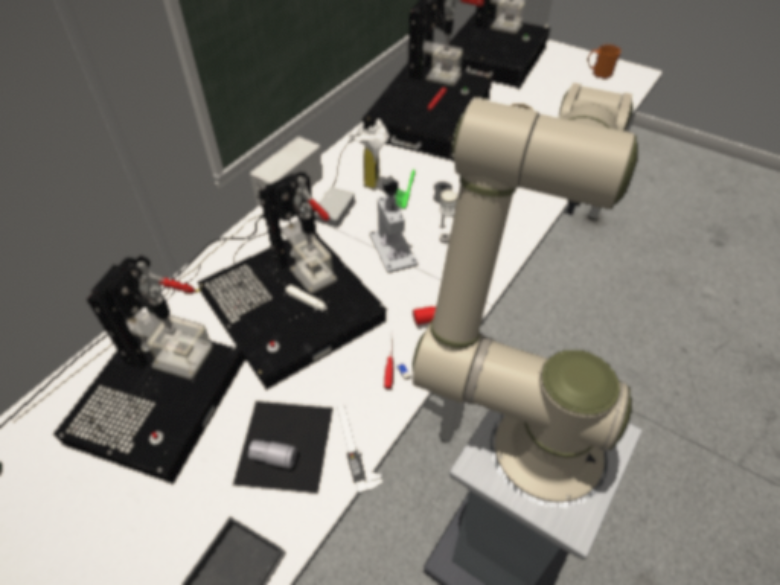

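View pics/b0.png

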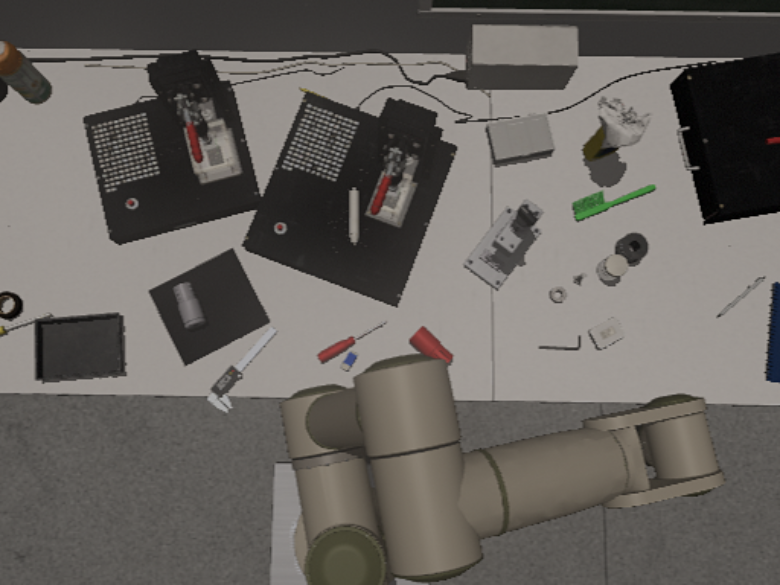

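The scene and top views show the grey shaft on the black mat at about (187,305) in the enlarged top view and (272,453) in the scene view. The cradle with its dark knob is at (505,243) top and (393,235) scene. The red cylinder at (430,345) top is the look-alike, so I leave it alone. I confirm the shaft and cradle with enlarged crops.

Run:
```python
from h import *
a=cv2.imread("pics/scene0.png");b=cv2.imread("pics/top0.png")
def cr(i,x,y,w,h,s):
    return cv2.resize(i[y:y+h,x:x+w],None,fx=s,fy=s,interpolation=cv2.INTER_CUBIC)
# 4 tiles 400x300; 
t=[cr(b,93,160,80,60,5),cr(a,145,270,80,60,5),cr(b,292,125,80,60,5),cr(a,220,110,80,72,5)[:300]]
cv2.imwrite("pics/c0.png",np.vstack([np.hstack(t[:2]),np.hstack(t[2:])]))
```

```text
(no output)
```

View pics/c0.png

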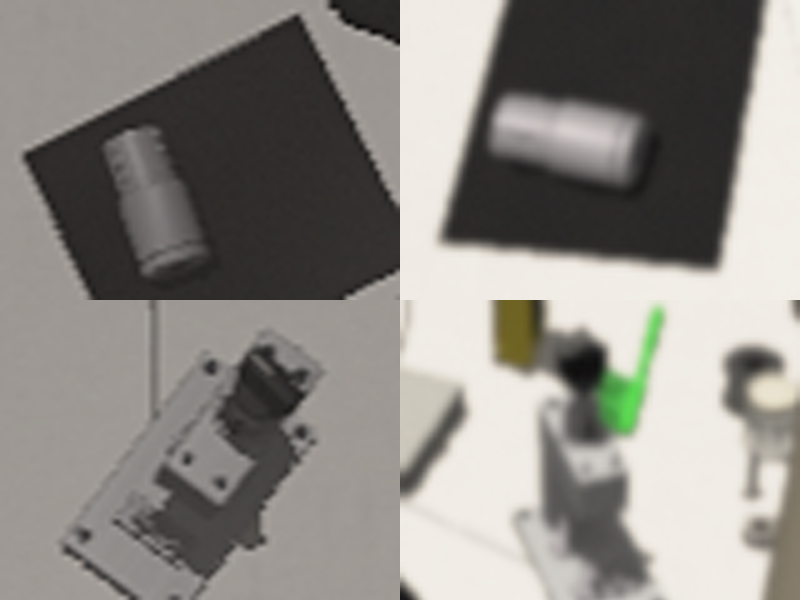

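The crops confirm it. The shaft lies on the mat with its thin slotted end away from the robot, at top pixels about (115..124, 186) in the original. The cradle has its head plate in white and its black knob bar at about (345,198). Next I measure these.

```bash
cat >> h.py <<'E'
def shaftpose(img,show=False,zc=25.,near=None):
    """top view: bright blob on the mat -> axis line on plane z=zc"""
    g=cv2.cvtColor(img,cv2.COLOR_BGR2GRAY)
    M=((g>75)).astype(np.uint8); n,l,st,c=cv2.connectedComponentsWithStats(M)
    ok=[k for k in range(1,n) if 250<st[k,4]<900]
    u0,v0=near if near is not None else (123,200)
    k=min(ok,key=lambda k:np.hypot(*(c[k]-[u0,v0])))
    B=(l==k).astype(np.uint8); ys,xs=np.nonzero(B)
    B=cv2.morphologyEx(B,cv2.MORPH_CLOSE,np.ones((7,7)));ys,xs=np.nonzero(B)
    P=np.array([onz("top",x,y,zc)[:2] for x,y in zip(xs,ys)])
    # near end/ far end along axis; iterate the midline from slices across the axis
    d=np.linalg.svd(P-P.mean(0),full_matrices=False)[2][0]
    if d[0]<0:d=-d
    o=P.mean(0)
    for _ in range(4):
        nrm=np.array([-d[1],d[0]]);s=(P-o)@d;t=(P-o)@nrm
        e=np.arange(np.percentile(s,5),np.percentile(s,95),4)
        mid=[((e1),(t[(s>=e1)&(s<e1+4)].max()+t[(s>=e1)&(s<e1+4)].min())/2,np.ptp(t[(s>=e1)&(s<e1+4)])) for e1 in e if ((s>=e1)&(s<e1+4)).sum()>3]
        mid=np.array(mid);f=np.polyfit(mid[:,0]+2,mid[:,1],1)
        o=o+nrm*f[1];d=d+nrm*f[0];d/=np.linalg.norm(d)
    s=(P-o)@d
    if show:print(mid.round(1).tolist())
    return o,d,s.min(),s.max(),st[k]
E
python3 - <<'E'
from h import *
b=cv2.imread("pics/top0.png");a=cv2.imread("pics/scene0.png")
o,d,s0,s1,st=shaftpose(b,True);print("o",o,"yaw",np.degrees(np.arctan2(d[1],d[0])),"near",o+d*s0,"far",o+d*s1,s0,s1,st)
g=cv2.cvtColor(b,cv2.COLOR_BGR2GRAY)
print(g[182:220,108:140])
# mat corners
M=(g<60).astype(np.uint8);n,l,s,c=cv2.connectedComponentsWithStats(M)
k=l[170,135] if l[170,135] else l[200,140]
cnt=max(cv2.findContours((l==k).astype(np.uint8),cv2.RETR_EXTERNAL,cv2.CHAIN_APPROX_NONE)[0],key=len)
q=cv2.approxPolyDP(cv2.convexHull(cnt),6,True)[:,0];print("mat",[(tuple(p),onz("top",*p,3)[:2].round(0)) for p in q])
# cradle regions upscaled coordinates
print(g[120:185:1,300:360].shape)
E
```

```text
[[-38.9, 0.6, 37.6], [-34.9, -0.9, 36.6], [-30.9, 1.0, 36.6], [-26.9, -0.1, 36.6], [-22.9, -1.1, 36.6], [-18.9, 0.3, 37.7], [-14.9, -1.3, 36.6], [-10.9, 0.7, 36.6], [-6.9, -0.4, 36.7], [-2.9, 0.0, 39.6], [1.1, -0.0, 37.7], [5.1, 0.9, 33.7], [9.1, 0.8, 29.8], [13.1, -0.7, 30.8], [17.1, 1.2, 30.8], [21.1, 0.2, 30.8], [25.1, 0.1, 32.8], [29.1, -1.0, 32.8], [33.1, 0.4, 33.8], [37.1, -0.6, 33.8], [41.1, -0.2, 30.9]]
o [470.08504778 347.5597587 ] yaw 22.017282663976577 near [429.55403473 331.16994328] far [513.42009467 365.08346132] -43.719435821619676 46.744052478697355 [114 185  19  30 325]
[[151 152 154 ...  45  46  45]
 [154 156 159 ...  45  46  45]
 [158 133  78 ...  45  45  45]
 ...
 [155 126  66 ...  44  45  44]
 [153 157 115 ...  44  45  45]
 [153 155 127 ...  44  45  44]]
mat [((np.int32(152), np.int32(163)), array([594., 265.])), ((np.int32(176), np.int32(211)), array([439., 181.])), ((np.int32(122), np.int32(239)), array([347., 349.])), ((np.int32(98), np.int32(191)), array([500., 435.]))]
(65, 60)
```

Run:
```python
from h import *
b=cv2.imread("pics/top0.png");a=cv2.imread("pics/scene0.png")
def cr(i,x,y,w,h,s):
    j=cv2.resize(i[y:y+h,x:x+w],None,fx=s,fy=s,interpolation=cv2.INTER_CUBIC)
    j=np.clip((j.astype(float)-20)*1.3,0,255).astype(np.uint8)
    for k in range(0,w,10):cv2.putText(j,str(x+k),(k*s,8),0,.3,(0,0,255));cv2.line(j,(k*s,10),(k*s,14),(0,0,255))
    for k in range(0,h,10):cv2.putText(j,str(y+k),(0,k*s+3),0,.3,(0,0,255))
    return j
t=[cr(b,300,125,66,70,6),cr(a,235,110,40,70,8)[:420]]
h=max(x.shape[0] for x in t)
cv2.imwrite("pics/d0.png",np.hstack([np.vstack([x,np.zeros((h-x.shape[0],x.shape[1],3),np.uint8)]) for x in t]))
```

```text
(no output)
```

View pics/d0.png

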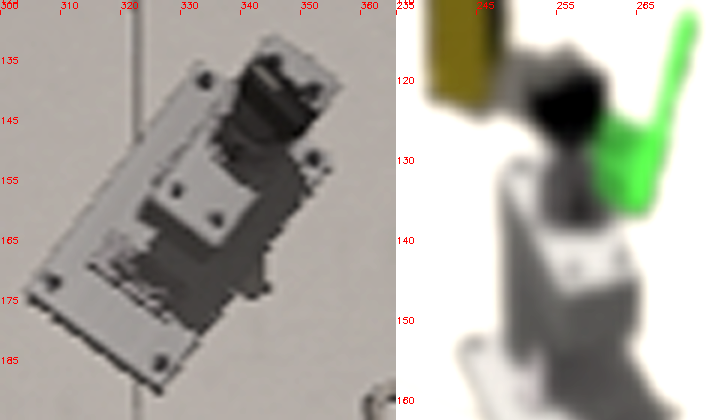

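The enlarged cradle shows four base screws near (334,138), (352,151), (309,172), (327,185) and four head screws near (329.5,156.5), (336,161), (344,135), (352,140). The knob bar is around (344,142). I use the screw centroids.

Run:
```python
from h import *
b=cv2.imread("pics/top0.png");g=cv2.cvtColor(b,cv2.COLOR_BGR2GRAY).astype(float)
def cen(u,v):
    for _ in range(3):
        iu,iv=int(round(u)),int(round(v));w=g[iv-2:iv+3,iu-2:iu+3];m=np.clip(np.percentile(w,75)-w-15,0,None)
        Y,X=np.mgrid[iv-2:iv+3,iu-2:iu+3];u,v=(X*m).sum()/m.sum(),(Y*m).sum()/m.sum()
    return u,v
B=[cen(*p) for p in[(334,138),(352,151),(309,171.5),(326.5,185)]]
H=[cen(*p) for p in[(329.5,156),(336,161),(344.8,135),(352,139.8)]]
Bw=np.array([onz("top",*p,14)[:2] for p in B]);Hw=np.array([onz("top",*p,140)[:2] for p in H])
print(np.round(B,1).tolist(),np.round(H,1).tolist());print(Bw.round(1).tolist());print(Hw.round(1).tolist())
for n,W in(("base",Bw),("head f",Hw)):
    if n=="base":f,r=(W[2]+W[3])/2,(W[0]+W[1])/2; L=[np.linalg.norm(W[0]-W[2]),np.linalg.norm(W[1]-W[3]),np.linalg.norm(W[0]-W[1]),np.linalg.norm(W[2]-W[3])]
    else:f,r=(W[0]+W[1])/2,(W[2]+W[3])/2;L=[np.linalg.norm(W[0]-W[2]),np.linalg.norm(W[1]-W[3]),np.linalg.norm(W[0]-W[1]),np.linalg.norm(W[2]-W[3])]
    print(n,f.round(1),r.round(1),"yaw",np.degrees(np.arctan2(*(r-f)[::-1])).round(2),np.round(L,1))
# base front corners at z=14 and head front corners
for p in[(304,173.5),(326,190)]:print(p,onz("top",*p,0).round(1))
for p in[(327.5,152),(322.5,160),(337,165.5),(343,157)]:print(p,onz("top",*p,140).round(1))
# knob in scene
# shaft refined
b4=cv2.resize(b[175:230,100:150],None,fx=4,fy=4,interpolation=cv2.INTER_CUBIC);g4=cv2.cvtColor(b4,cv2.COLOR_BGR2GRAY)
for v in range(8,42,3):print(g[175+v,108:148].astype(int).tolist())
```

```text
[[333.7, 138.0], [351.8, 151.3], [308.3, 171.5], [326.8, 185.4]] [[328.9, 156.2], [335.9, 161.4], [345.0, 136.2], [349.2, 140.5]]
[[684.1, -324.1], [640.8, -382.2], [572.1, -241.2], [527.7, -300.2]]
[[593.7, -286.6], [578.5, -307.0], [655.6, -335.2], [642.6, -347.5]]
base [ 549.9 -270.7] [ 662.4 -353.1] yaw -36.22 [139.3 139.7  72.5  73.9]
head f [ 586.1 -296.8] [ 649.1 -341.3] yaw -35.22 [78.7 75.8 25.5 18. ]
(304, 173.5) [ 568.  -229.1    0. ]
(326, 190) [ 514.9 -299.8    0. ]
(327.5, 152) [ 606.5 -282.5  140. ]
(322.5, 160) [ 582.  -267.4  140. ]
(337, 165.5) [ 566.  -310.2  140. ]
(343, 157) [ 592.  -328.3  140. ]
[154, 156, 159, 132, 76, 46, 42, 43, 45, 45, 45, 45, 45, 46, 44, 45, 46, 45, 47, 46, 45, 46, 45, 45, 45, 45, 45, 45, 45, 45, 46, 45, 45, 46, 46, 45, 46, 45, 45, 46]
[42, 41, 43, 45, 44, 45, 44, 42, 41, 69, 124, 128, 108, 103, 96, 106, 94, 58, 44, 46, 44, 45, 46, 44, 45, 45, 45, 45, 46, 44, 46, 47, 43, 47, 44, 45, 46, 46, 45, 46]
[44, 44, 45, 45, 43, 63, 90, 100, 106, 113, 127, 134, 120, 107, 102, 96, 103, 91, 52, 43, 45, 45, 46, 46, 45, 44, 44, 45, 46, 45, 45, 44, 46, 4
[... 834 characters left out ...]
 47, 45, 44, 44, 45, 44, 45, 46, 47]
[44, 43, 43, 42, 44, 44, 42, 43, 44, 41, 47, 79, 98, 103, 110, 114, 119, 120, 118, 112, 106, 101, 95, 88, 76, 56, 40, 42, 44, 45, 46, 47, 45, 45, 46, 47, 44, 46, 46, 46]
[40, 41, 42, 42, 43, 43, 44, 43, 44, 43, 42, 46, 81, 100, 106, 96, 87, 91, 105, 115, 112, 106, 102, 93, 83, 72, 57, 42, 43, 45, 44, 45, 43, 44, 44, 44, 45, 46, 45, 47]
[66, 38, 42, 41, 43, 43, 42, 42, 44, 45, 45, 41, 43, 80, 103, 101, 76, 64, 58, 44, 41, 42, 49, 46, 42, 37, 38, 37, 38, 42, 44, 44, 45, 46, 45, 44, 47, 46, 46, 47]
[156, 116, 38, 41, 43, 42, 43, 43, 43, 43, 42, 43, 41, 42, 43, 38, 37, 39, 37, 39, 38, 37, 38, 42, 46, 43, 45, 44, 45, 45, 44, 43, 46, 44, 45, 45, 44, 45, 46, 46]
```

```bash
python3 -m crank '[[[0.8,-1,0.1,0,0,0,70],[0.8,-1,0.1,0,0,0,70],[0.8,-1,0.1,0,0,0,70],[0.8,-1,0.1,0,0,0,70],[0.8,-1,0.1,0,0,0,70],[0.8,-1,0.1,0,0,0,70],[0.8,-1,0.1,0,0,0,70],[0.8,-1,0.1,0,0,0,70]]]' 40
python3 -m crank '[[[0.8,-1,0.1,0,0,0,70],[0.8,-1,0.1,0,0,0,70],[0.8,-1,0.1,0,0,0,70],[0.8,-1,0.1,0,0,0,70],[0.8,-1,0.1,0,0,0,70],[0.8,-1,0.1,0,0,0,70],[0.8,-1,0.1,0,0,0,70],[0.8,-1,0.1,0,0,0,70]]]'
python3 -m crank '[[[0.8,-1,0.1,0,0,0,70],[0.8,-1,0.1,0,0,0,70],[0.8,-1,0.1,0,0,0,70],[0.8,-1,0.1,0,0,0,70],[0.8,-1,0.1,0,0,0,70],[0.8,-1,0.1,0,0,0,70],[0.8,-1,0.1,0,0,0,70],[0.8,-1,0.1,0,0,0,70]]]'
cat >> h.py <<'E'
def lean(yaw,a):
    """tool orientation: x forward along yaw, fingers down, body leaning back by a deg"""
    c,s=np.cos(np.radians(yaw)),np.sin(np.radians(yaw));X=np.array([c,s,0]);Y=np.array([s,-c,0]);Z=np.array([0,0,-1.])
    return R.from_matrix(np.c_[X,Y,Z])*R.from_euler('y',a,degrees=True)
def tcp(g,yaw,a,k=19):
    """TCP for a grasp point g"""
    return np.array(g)+k*lean(yaw,a).as_matrix()[:,2]
E
python3 - <<'E'
from h import *
p,r=pose();print(p)
Rt=lean(22,37);P=np.array([448.4,337.2,0])+15*np.array([.927,.375,0])
T=tcp([*P[:2],27],22,37);print(T,need(p,Rt)[1])
print("after turn, shift:",(Rt.inv().apply(T-p)/25).round(2))
for q in[(324.3,155.4),(336.3,165.1),(342.6,156.8),(330.4,149.6),(344.6,134.6),(352.1,139.6)]:
    w=onz("top",*q,140)[:2]-[606.1,-311.9];print(q,round(w@[.807,-.5906],1),round(w@[.5906,.807],1))
print(sense()["time_s"])
E
```

```text
time_s: 0.9
eef_pos: [280.0, -228.5, 211.0]
ee_rot: [-0.0, 0.977, 0.211, -0.0]
force: [0.3, -0.1, 0.0]
grip_width: 0.82
grip_force: 0.0
time_s: 1.7
eef_pos: [343.0, 19.7, 191.2]
ee_rot: [0.0, 0.977, 0.211, 0.0]
force: [-0.2, -0.4, -0.2]
grip_width: 0.821
grip_force: 0.0
time_s: 2.5
eef_pos: [406.1, 268.0, 170.9]
ee_rot: [0.0, 0.977, 0.211, -0.0]
force: [0.6, 0.1, 0.7]
grip_width: 0.822
grip_force: 0.0
[406.11224069 267.95181341 170.9023528 ]
[472.90687029 347.10843364  11.82592531] [-0.1   4.63  0.29]
after turn, shift: [-0.9  -1.93  7.29]
(324.3, 155.4) -31.2 25.5
(336.3, 165.1) -33.6 -20.0
(342.6, 156.8) -1.9 -20.3
(330.4, 149.6) -5.9 21.4
(344.6, 134.6) 57.1 14.3
(352.1, 139.6) 58.1 -12.4
2.5
```

```bash
python3 -m crank '[[[0,-0.3,0,0,0,0.29,70],[0,-0.4,0,0,0.93,0,70],[0,-0.4,0,0,0.93,0,70],[0,-0.4,0,0,0.93,0,70],[0,-0.43,0,0,0.93,0,70],[0,0,0,0,0.93,0,70],[-0.45,0,0,0,0,0,70],[-0.45,0,0,0,0,0,70]]]'
python3 - <<'E'
from h import *
Rt=lean(22,37);print(*need([472.9,347.1,11.8],Rt))
b=capture("top");cv2.imwrite("pics/top1.png",b);b=cv2.imread("pics/top0.png")
print(shaftpose(b)[0])
for q in[(344.6,141.3),(343,140),(346,142)]:
    w=onz("top",*q,214)[:2]-[606.1,-311.9];print(q,round(w@[.807,-.5906],1),round(w@[.5906,.807],1))
g=cv2.cvtColor(b,cv2.COLOR_BGR2GRAY);print(g[130:156,332:356].tolist())
E
```

```text
time_s: 3.3
eef_pos: [370.5, 303.9, 157.1]
ee_rot: [-0.06, 0.931, 0.181, 0.312]
force: [0.6, -0.4, 0.6]
grip_width: 0.818
grip_force: 0.0
[ 0.05 -0.07  7.32] [-0.   -0.    0.01]
[470.08504778 347.5597587 ]
(344.6, 141.3) 15.5 2.8
(343, 140) 15.9 8.6
(346, 142) 16.2 -1.5
[[155, 155, 154, 153, 153, 153, 153, 154, 154, 154, 155, 155, 156, 147, 149, 155, 155, 154, 154, 154, 153, 152, 152, 153], [153, 154, 155, 155, 154, 154, 154, 154, 155, 155, 155, 141, 127, 130, 133, 148, 155, 155, 154, 153, 153, 155, 154, 154], [154, 154, 154, 153, 153, 154, 154, 154, 154, 154, 156, 136, 126, 136, 139, 132, 135, 151, 155, 155, 155, 155, 153, 153], [154, 153, 153, 154, 152, 154, 154, 154, 155, 157, 140, 128, 140, 133, 131, 138, 132, 128, 147, 157, 155, 155, 154, 154], [155, 156, 155, 155, 153, 153, 153, 154, 158, 146, 108, 82, 78, 63, 85, 124, 135, 135, 127, 121, 141, 155, 154, 153], [136, 132, 150, 155, 154, 153, 155, 156, 145, 106, 68, 53, 42, 40, 63, 119, 137, 135, 135, 127, 134, 150, 155, 155], [136, 141, 139, 150, 157, 155, 155, 160, 126, 58, 85, 92, 56, 42, 71, 123, 140, 134, 133, 133, 130, 129, 
[... 1355 characters left out ...]
6, 58, 62, 92, 130, 140, 139, 137, 148, 156, 155], [144, 142, 141, 124, 90, 58, 44, 48, 53, 58, 61, 61, 59, 59, 60, 62, 103, 134, 128, 92, 74, 116, 138, 149], [142, 140, 141, 106, 97, 89, 41, 46, 54, 55, 55, 55, 58, 60, 62, 63, 64, 120, 110, 57, 48, 97, 132, 149], [140, 139, 140, 142, 107, 62, 61, 59, 59, 60, 58, 61, 63, 64, 65, 67, 66, 67, 97, 92, 64, 116, 128, 143], [139, 139, 139, 141, 143, 108, 59, 61, 62, 64, 63, 63, 63, 63, 67, 68, 67, 63, 121, 144, 143, 120, 80, 130], [140, 139, 139, 141, 142, 142, 108, 61, 61, 64, 67, 68, 66, 66, 67, 69, 67, 66, 65, 124, 135, 125, 145, 155], [140, 140, 141, 140, 140, 140, 140, 107, 63, 65, 68, 67, 64, 66, 69, 67, 68, 68, 65, 115, 102, 128, 155, 154]]
```

```bash
python3 -m crank '[[[0,-0.07,0.9,0,0,0,70],[0,0,0.95,0,0,0,70],[0,0,0.95,0,0,0,70],[0,0,0.95,0,0,0,70],[0,0,0.95,0,0,0,70],[0,0,0.95,0,0,0,70],[0,0,0.9,0,0,0,70],[0,0,0.77,0,0,0,70]]]'
cat >> h.py <<'E'
def cr(i,x,y,w,h,s):
    j=cv2.resize(i[y:y+h,x:x+w],None,fx=s,fy=s,interpolation=cv2.INTER_CUBIC)
    j=np.clip((j.astype(float)-20)*1.5,0,255).astype(np.uint8)
    for k in range(0,w,10):cv2.putText(j,str(x+k),(k*s,8),0,.3,(0,0,255));cv2.line(j,(k*s,10),(k*s,14),(0,0,255))
    for k in range(0,h,10):cv2.putText(j,str(y+k),(0,k*s+3),0,.3,(0,0,255))
    return j
def two(name,ta,tb):
    a,b=capture("scene"),capture("top");cv2.imwrite(f"pics/s_{name}.png",a);cv2.imwrite(f"pics/t_{name}.png",b)
    cv2.imwrite(f"pics/{name}.png",np.hstack([cr(b,*tb),cr(a,*ta)]))
E
python3 - <<'E'
from h import *
two("e0",(145,265,50,60,8),(95,165,50,60,8))
p,r=pose();print(p,sense()["time_s"])
E
```

```text
time_s: 4.15
eef_pos: [466.6, 342.2, 41.5]
ee_rot: [-0.058, 0.933, 0.178, 0.307]
force: [0.6, -0.0, 0.6]
grip_width: 0.818
grip_force: 0.0
[466.62821369 342.14550436  41.13569525] 4.25
```

View pics/e0.png

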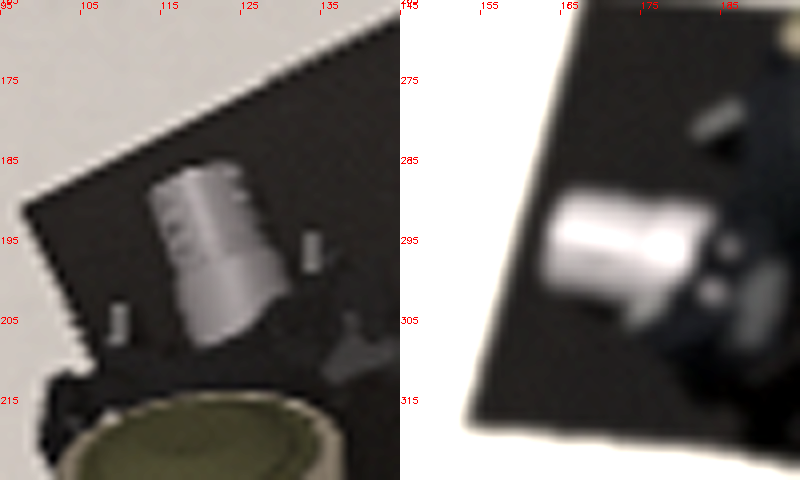

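The gripper straddles the shaft, with fingertips at (110,205) and (134,196) in the top view. The slot shows as dark marks near the shaft's left edge at (116,192).

Run:
```python
from h import *
print(*need([472.9,347.1,11.8],lean(22,37)),np.round(sense()["joints"],3))
b=cv2.imread("pics/t_e0.png");g=cv2.cvtColor(b,cv2.COLOR_BGR2GRAY)
for v in range(184,206):print(v,g[v,111:132].tolist())
```

```text
[-0.45 -0.1   1.13] [0.04 0.08 0.  ] [ 0.45   0.497  1.996 -1.231  0.047  2.855]
184 [47, 43, 42, 44, 44, 46, 44, 45, 45, 44, 43, 43, 43, 44, 46, 45, 46, 44, 46, 44, 46]
185 [42, 45, 46, 45, 45, 44, 43, 40, 39, 53, 72, 80, 76, 62, 47, 45, 45, 45, 45, 45, 46]
186 [46, 45, 47, 43, 44, 41, 70, 125, 128, 109, 105, 97, 108, 95, 58, 43, 45, 45, 45, 46, 44]
187 [47, 45, 44, 41, 61, 100, 122, 134, 126, 111, 106, 100, 91, 75, 54, 47, 45, 46, 45, 44, 44]
188 [44, 44, 45, 90, 108, 110, 116, 132, 130, 115, 106, 100, 95, 80, 60, 44, 41, 45, 46, 45, 44]
189 [45, 43, 62, 89, 101, 108, 114, 129, 135, 122, 108, 104, 97, 105, 92, 53, 40, 44, 45, 45, 43]
190 [45, 44, 53, 85, 89, 99, 111, 119, 132, 126, 111, 105, 98, 90, 74, 51, 38, 41, 46, 45, 44]
191 [46, 44, 43, 76, 92, 110, 114, 114, 131, 132, 115, 105, 100, 94, 83, 68, 47, 41, 45, 44, 44]
192 [44, 45, 44, 64, 99, 101, 103, 113, 125, 134, 123, 108, 103, 98, 87, 74, 56, 46, 44, 44, 44]
193 [46, 45, 43, 51, 83, 73, 89, 110, 117, 131, 126, 111, 105, 100, 94, 77, 51, 39, 40, 44, 43]
194 [44, 44, 45, 43, 76, 84, 103, 113, 114, 130, 131, 116, 104, 97, 92,
[... 391 characters left out ...]
97, 90, 78, 56, 36]
199 [43, 43, 45, 44, 41, 44, 78, 100, 108, 112, 117, 123, 129, 125, 116, 106, 99, 92, 81, 63, 40]
200 [43, 42, 42, 43, 43, 51, 83, 101, 106, 110, 115, 121, 128, 127, 118, 109, 100, 94, 87, 75, 51]
201 [42, 43, 42, 44, 42, 47, 78, 98, 104, 109, 114, 120, 126, 127, 120, 110, 103, 99, 90, 73, 52]
202 [43, 42, 43, 43, 42, 43, 75, 96, 101, 108, 112, 118, 124, 128, 122, 113, 108, 87, 53, 42, 41]
203 [43, 40, 43, 42, 42, 41, 68, 91, 101, 106, 111, 117, 122, 125, 122, 117, 94, 56, 40, 40, 40]
204 [40, 38, 41, 43, 42, 40, 49, 79, 98, 105, 110, 115, 121, 124, 126, 112, 72, 40, 43, 38, 39]
205 [40, 36, 41, 42, 41, 43, 41, 74, 96, 103, 109, 113, 120, 126, 117, 78, 38, 41, 41, 38, 38]
```

```bash
python3 -m crank '[[[0,0,-0.4,0,-0.4,0,70],[0,0,-0.3,0,-0.4,0,70],[0,0,-0.2,0,-0.4,0,70],[0,0,0,0,-0.3,0,70],[0,0,0,0,0,0,70],[0,0,0,0,0,0,70],[0,0,0,0,0,0,70],[0,0,0,0,0,0,70]]]'
python3 - <<'E'
from h import *
Rt=lean(22,25);P=np.array([448.4,337.2,0])+12*np.array([.927,.375,0])
T=tcp([*P[:2],27],22,25);print(T,*need(T,Rt),np.round(sense()["joints"],3))
E
```

```text
time_s: 5.05
eef_pos: [466.4, 334.3, 49.8]
ee_rot: [-0.035, 0.946, 0.178, 0.268]
force: [0.6, 1.3, 0.1]
grip_width: 0.82
grip_force: 0.0
[466.96905175 344.70799616   9.78015205] [-0.68 -0.43  1.45] [ 0.25 -0.79 -0.03] [ 0.449  0.474  1.946 -0.37   0.191  1.993]
```

```bash
python3 -m crank '[[[0,0,0,0.12,-0.4,0,70],[0,0,0,0.13,-0.4,-0.03,70],[-0.25,-0.2,0.1,0,0,0,70],[-0.26,-0.18,0.2,0,0,0,70],[0,0,0.4,0,0,0,70],[0,0,0.4,0,0,0,70],[0,0,0.43,0,0,0,70],[0,0,0,0,0,0,70]]]'
python3 - <<'E'
from h import *
Rt=lean(22,25)
print(*need([467,344.7,9.8],Rt),np.round(sense()["joints"],3),sense()["force"])
E
```

```text
time_s: 5.85
eef_pos: [467.2, 344.8, 8.1]
ee_rot: [-0.041, 0.959, 0.186, 0.211]
force: [-0.5, -0.8, -0.5]
grip_width: 0.822
grip_force: 0.0
[ 0.02 -0.   -0.07] [-0.    0.03 -0.01] [ 0.446  0.574  1.871 -0.098  0.266  1.722] [-0.49499116 -0.77500286 -0.53683349]
```

```bash
python3 -m crank '[[[0,0,0,0,0,0,52],[0,0,0,0,0,0,52],[0,0,0,0,0,0,50],[0,0.05,0,0,0,0,50],[0,0.1,0,0,0,0,50],[0,0.12,0,0,0,0,50],[0,0.12,0,0,0,0,50],[0,0.12,0,0,0,0,50]]]'
python3 -m crank '[[[0,0.12,0,0,0,0,50],[0,0.12,0,0,0,0,50],[0,0.1,0,0,0,0,50],[0,0.08,0,0,0,0,50],[0,0.05,0,0,0,0,50],[0,0,0,0,0,0,50],[0,0,0,0,0,0,50],[0,0,0,0,0,0,50]]]'
python3 - <<'E'
from h import *
two("f0",(145,265,50,60,8),(95,165,50,60,8))
b=cv2.imread("pics/t_f0.png");g=cv2.cvtColor(b,cv2.COLOR_BGR2GRAY)
for v in range(178,204):print(v,g[v,112:140].tolist())
E
```

```text
time_s: 6.65
eef_pos: [472.2, 332.8, 9.9]
ee_rot: [-0.041, 0.959, 0.186, 0.212]
force: [0.1, 0.7, -0.1]
grip_width: 0.587
grip_force: 0.0
time_s: 7.45
eef_pos: [476.4, 322.4, 9.9]
ee_rot: [-0.041, 0.959, 0.186, 0.212]
force: [-0.2, 0.0, -0.5]
grip_width: 0.587
grip_force: 0.0
178 [153, 153, 152, 153, 153, 153, 155, 157, 160, 134, 78, 48, 42, 44, 45, 47, 47, 46, 45, 46, 47, 46, 46, 46, 46, 44, 47, 47]
179 [153, 152, 153, 154, 155, 157, 160, 135, 78, 48, 44, 44, 44, 45, 45, 45, 47, 46, 46, 47, 46, 46, 46, 46, 45, 45, 47, 44]
180 [153, 153, 154, 156, 159, 133, 78, 46, 43, 44, 44, 47, 46, 47, 46, 47, 46, 46, 46, 47, 45, 45, 45, 46, 47, 47, 46, 46]
181 [154, 157, 159, 134, 78, 48, 43, 44, 45, 46, 45, 46, 45, 45, 47, 45, 46, 45, 43, 46, 45, 47, 46, 47, 46, 47, 45, 47]
182 [160, 133, 78, 47, 44, 44, 46, 45, 46, 46, 46, 46, 44, 43, 40, 41, 45, 53, 53, 47, 44, 45, 46, 46, 44, 47, 47, 44]
183 [79, 46, 43, 44, 45, 46, 45, 47, 44, 47, 44, 40, 50, 69, 98, 112, 105, 94, 82, 62, 45, 44, 45, 46, 47, 46, 46, 46]
184 [42, 43, 43, 45, 47, 44, 46, 46, 46, 45, 50, 100, 132, 136, 120, 102, 98, 96, 88, 74,
[... 1638 characters left out ...]
3, 44, 46, 44, 42, 44, 44, 42, 44, 42, 74, 78, 69, 63, 49, 46, 46, 56, 60, 68, 59, 40, 40, 37, 38, 38, 37]
199 [43, 43, 43, 44, 45, 44, 43, 45, 43, 59, 63, 50, 42, 41, 41, 40, 40, 38, 38, 38, 39, 39, 39, 38, 36, 34, 48, 52]
200 [44, 43, 43, 43, 42, 44, 43, 44, 43, 41, 42, 41, 39, 41, 41, 41, 41, 40, 39, 40, 39, 38, 38, 35, 55, 83, 97, 77]
201 [43, 44, 44, 44, 43, 44, 44, 43, 42, 40, 41, 41, 40, 42, 40, 40, 42, 41, 39, 41, 39, 45, 54, 81, 95, 98, 105, 82]
202 [45, 42, 43, 44, 42, 44, 43, 40, 39, 40, 41, 42, 44, 46, 47, 47, 44, 46, 43, 42, 40, 52, 86, 100, 100, 104, 106, 83]
203 [43, 43, 43, 44, 42, 43, 42, 40, 42, 46, 49, 56, 63, 66, 63, 56, 62, 63, 51, 47, 53, 72, 96, 106, 105, 103, 105, 85]
```

View pics/f0.png

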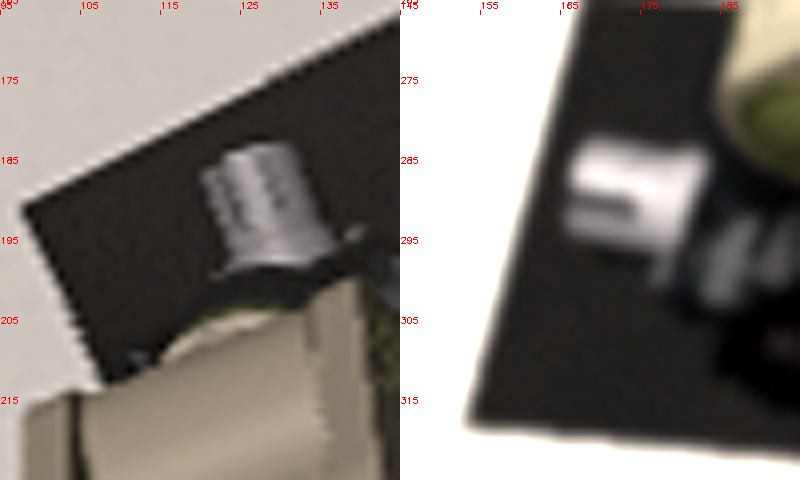

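Run:
```python
from h import *
a=cv2.imread("pics/s_f0.png");g=cv2.cvtColor(a,cv2.COLOR_BGR2GRAY)
for v in range(278,302):print(v,g[v,163:184].tolist())
# predict slot rims pixels for given roll phi (deg left of up), with axis through measured thin-part centre
d=np.array([.927,.375,0]);n=np.array([-.375,.927,0]);Z=np.array([0,0,1.])
C=onz("top",126.6,188,25)
p,r=pose();print("centre",C,"offset from tool line (right +)",-(C-p)@n)
s=0
for phi in(-10,0,10,20,30):
    f=np.radians(phi);u=Z*np.cos(f)+n*np.sin(f);w=-Z*np.sin(f)+n*np.cos(f)
    L=[("top",188),("scene",170)]
    out=[]
    for cam,_ in L:
        for h,ww in((18.,6),(18.,-6),(10,6),(10,-6)):out.append(np.round(proj(cam,C+u*h+w*ww),1).tolist())
    print(phi,out)
print(proj("scene",C+n*19),proj("scene",C-n*19),proj("top",C+n*19),proj("top",C-n*19))
```

```text
278 [162, 94, 53, 43, 41, 42, 42, 42, 44, 42, 43, 43, 42, 43, 43, 42, 42, 41, 39, 38, 45]
279 [143, 77, 47, 42, 42, 42, 43, 43, 43, 42, 41, 42, 41, 43, 44, 42, 41, 42, 40, 40, 41]
280 [124, 65, 44, 42, 42, 44, 44, 46, 44, 44, 43, 42, 42, 43, 42, 42, 42, 42, 41, 39, 37]
281 [104, 57, 42, 43, 46, 54, 59, 59, 56, 52, 49, 45, 43, 43, 42, 42, 43, 43, 42, 41, 39]
282 [88, 50, 43, 46, 60, 79, 91, 90, 85, 77, 72, 67, 59, 54, 50, 48, 49, 52, 53, 49, 42]
283 [76, 47, 44, 55, 84, 113, 124, 125, 119, 114, 108, 98, 89, 82, 75, 71, 72, 79, 79, 71, 52]
284 [65, 44, 49, 75, 115, 144, 153, 153, 149, 143, 135, 125, 118, 115, 111, 110, 112, 119, 117, 101, 71]
285 [55, 44, 55, 97, 144, 169, 176, 174, 170, 163, 154, 148, 146, 146, 143, 144, 148, 151, 144, 122, 84]
286 [48, 44, 62, 112, 162, 184, 188, 188, 184, 179, 174, 171, 171, 168, 164, 164, 168, 168, 157, 125, 82]
287 [45, 44, 64, 109, 157, 177, 185, 191, 191, 189, 187, 188, 187, 183, 178, 176, 178, 174, 153, 113, 68]
288 [45, 45, 56, 90, 125, 143, 155, 165, 172, 173, 178, 187, 192, 192, 187, 184, 184, 172, 139, 93, 53]
289 [43, 44, 52, 69, 88, 98, 1
[... 1508 characters left out ...]
70.4, 284.5], [169.5, 289.1], [170.8, 285.7]]
10 [[122.6, 188.2], [126.0, 186.7], [123.7, 188.4], [127.0, 187.0], [168.8, 289.0], [170.0, 285.3], [169.4, 289.7], [170.5, 286.1]]
20 [[121.9, 188.6], [125.0, 187.1], [123.3, 188.6], [126.4, 187.2], [168.6, 290.0], [169.6, 286.2], [169.3, 290.3], [170.3, 286.5]]
30 [[121.4, 188.9], [124.1, 187.5], [123.1, 188.9], [125.8, 187.4], [168.4, 291.0], [169.3, 287.2], [169.3, 290.9], [170.1, 287.1]]
(np.float64(168.59319609250315), np.float64(294.1632111446242)) (np.float64(172.68008372272655), np.float64(283.51587299677624)) (np.float64(120.94442486794163), np.float64(190.12684862538293)) (np.float64(132.24834128790292), np.float64(185.87587175073077))
```

The slot shows as a dark band in the scene view at (166–174, 290), left of centre. In the top view there are two parallel dark lines, at u≈123 and u≈128.5, so the angle is ambiguous. I roll about 10 mm more and compare.

```bash
python3 -m crank '[[[0,0,0,0.16,0,-0.34,50],[0,0.06,0,0,0,0,50],[0,0.1,0,0,0,0,50],[0,0.1,0,0,0,0,50],[0,0.08,0,0,0,0,50],[0,0.06,0,0,0,0,50],[0,0,0,0,0,0,50],[0,0,0,0,0,0,50]]]'
python3 - <<'E'
from h import *
two("g0",(145,265,50,60,8),(95,165,50,60,8))
b=cv2.imread("pics/t_g0.png");g=cv2.cvtColor(b,cv2.COLOR_BGR2GRAY)
for v in range(180,197):print(v,g[v,114:142].tolist())
g=cv2.cvtColor(cv2.imread("pics/s_g0.png"),cv2.COLOR_BGR2GRAY)
for v in range(276,297):print(v,g[v,163:184].tolist())
print(pose()[0])
E
```

```text
time_s: 8.35
eef_pos: [480.7, 313.2, 9.8]
ee_rot: [-0.047, 0.953, 0.211, 0.21]
force: [0.3, -0.3, 0.2]
grip_width: 0.59
grip_force: 0.0
180 [153, 156, 159, 133, 79, 46, 42, 44, 45, 45, 46, 46, 46, 46, 47, 45, 46, 45, 45, 45, 47, 47, 46, 45, 47, 46, 48, 45]
181 [159, 133, 78, 48, 41, 44, 45, 47, 45, 45, 46, 46, 45, 44, 42, 42, 46, 54, 57, 52, 47, 45, 47, 47, 45, 46, 47, 46]
182 [78, 48, 44, 43, 46, 46, 45, 46, 46, 46, 45, 46, 44, 52, 80, 105, 107, 99, 89, 79, 60, 46, 46, 46, 45, 46, 46, 45]
183 [43, 44, 45, 47, 45, 46, 45, 46, 45, 44, 43, 45, 45, 81, 126, 126, 107, 102, 90, 80, 66, 46, 45, 46, 45, 46, 46, 45]
184 [45, 44, 46, 46, 46, 45, 45, 46, 44, 55, 70, 66, 57, 54, 107, 121, 108, 103, 93, 83, 74, 54, 42, 45, 45, 44, 45, 45]
185 [47, 46, 45, 48, 46, 46, 45, 46, 47, 81, 96, 77, 56, 53, 73, 105, 111, 104, 101, 88, 74, 61, 40, 43, 46, 45, 46, 45]
186 [45, 45, 46, 46, 46, 45, 44, 45, 43, 76, 96, 83, 58, 51, 67, 123, 125, 106, 102, 81, 74, 72, 48, 42, 46, 45, 47, 45]
187 [45, 46, 46, 46, 46, 45, 46, 47, 44, 55, 96, 92, 63, 56, 54, 101, 116, 107, 102, 97, 85, 75, 59, 38, 41, 44, 46, 45]

[... 2479 characters left out ...]
, 48]
290 [42, 43, 48, 70, 97, 111, 116, 120, 124, 127, 131, 135, 138, 140, 143, 149, 154, 145, 119, 78, 47]
291 [42, 42, 46, 57, 75, 85, 90, 95, 100, 104, 110, 115, 119, 123, 127, 135, 138, 130, 105, 68, 54]
292 [42, 42, 43, 47, 56, 60, 61, 65, 69, 74, 80, 88, 95, 100, 107, 117, 120, 109, 84, 56, 55]
293 [42, 43, 42, 43, 45, 45, 43, 41, 41, 45, 51, 58, 64, 72, 83, 97, 100, 86, 60, 46, 51]
294 [42, 42, 41, 43, 42, 42, 39, 35, 33, 31, 34, 37, 39, 45, 59, 79, 86, 70, 49, 42, 49]
295 [42, 42, 42, 43, 43, 42, 40, 40, 37, 35, 35, 35, 33, 36, 52, 73, 79, 66, 47, 41, 44]
296 [41, 41, 41, 42, 43, 43, 43, 41, 39, 39, 37, 39, 38, 41, 54, 72, 73, 58, 44, 37, 41]
[480.65986208 313.2677674    9.85188047]
```

View pics/g0.png

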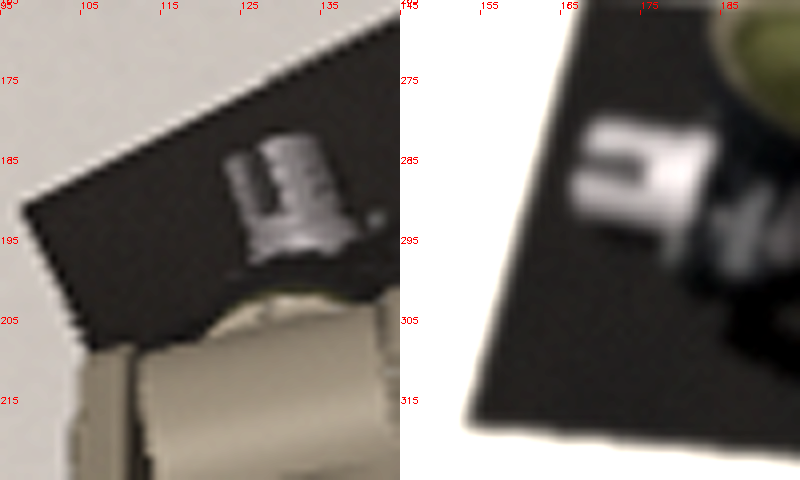

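The slot is now clearly visible: top view dark notch at (127.7,188) with the shaft centre at u≈130.2, scene view at (170,285.4) with the centre at 286.2. Both give about 16° left of up, so about 6 mm more roll.

```bash
python3 -m crank '[[[0,0.04,0,0,0,0,50],[0,0.06,0,0,0,0,50],[0,0.06,0,0,0,0,50],[0,0.05,0,0,0,0,50],[0,0.03,0,0,0,0,50],[0,0,0,0,0,0,50],[0,0,0,0,0,0,50],[0,0,0,0,0,0,50]]]'
cat >> h.py <<'E'
def look(name,r0,r1,c0,c1,sr0,sr1,sc0,sc1):
    a,b=capture("scene"),capture("top");cv2.imwrite(f"pics/s_{name}.png",a);cv2.imwrite(f"pics/t_{name}.png",b)
    g=cv2.cvtColor(b,cv2.COLOR_BGR2GRAY)
    for v in range(r0,r1):print(v,c0,g[v,c0:c1].tolist())
    g=cv2.cvtColor(a,cv2.COLOR_BGR2GRAY)
    for v in range(sr0,sr1):print(v,sc0,g[v,sc0:sc1].tolist())
E
python3 - <<'E'
from h import *
look("h0",181,195,121,142,274,297,163,182)
print(pose()[0])
E
```

```text
time_s: 9.25
eef_pos: [483.2, 307.8, 9.8]
ee_rot: [-0.047, 0.953, 0.211, 0.21]
force: [-0.2, -0.2, -0.7]
grip_width: 0.586
grip_force: 0.0
181 121 [47, 47, 45, 47, 45, 46, 47, 46, 45, 50, 78, 99, 100, 87, 69, 52, 46, 44, 44, 47, 46]
182 121 [47, 47, 48, 47, 43, 43, 43, 47, 47, 72, 99, 106, 99, 94, 82, 59, 46, 46, 45, 45, 47]
183 121 [45, 47, 47, 45, 53, 87, 78, 52, 55, 59, 90, 105, 101, 93, 74, 51, 45, 46, 47, 46, 46]
184 121 [48, 46, 46, 50, 86, 111, 97, 63, 55, 57, 67, 94, 103, 96, 84, 75, 57, 38, 43, 46, 46]
185 121 [46, 45, 45, 53, 83, 103, 112, 87, 53, 58, 61, 88, 103, 98, 91, 77, 55, 42, 44, 46, 45]
186 121 [47, 47, 46, 54, 80, 98, 101, 77, 52, 56, 58, 87, 104, 100, 93, 78, 58, 45, 43, 46, 46]
187 121 [47, 46, 46, 44, 76, 97, 106, 85, 56, 54, 55, 56, 96, 107, 96, 90, 79, 54, 42, 45, 45]
188 121 [46, 46, 46, 45, 46, 80, 102, 111, 86, 52, 56, 53, 89, 105, 99, 91, 75, 53, 40, 43, 46]
189 121 [46, 46, 45, 46, 42, 83, 102, 109, 87, 51, 52, 51, 55, 90, 101, 93, 73, 59, 47, 42, 45]
190 121 [46, 45, 44, 45, 43, 66, 91, 104, 81, 48, 47, 74, 94, 102, 102, 94, 86, 75, 53, 42, 46]
191 121 
[... 1843 characters left out ...]
102, 106, 114, 121, 126, 129, 133, 138, 144, 143, 127]
290 163 [42, 43, 42, 45, 53, 64, 71, 73, 76, 84, 90, 96, 100, 108, 115, 122, 127, 125, 105]
291 163 [42, 41, 42, 43, 44, 48, 50, 50, 51, 58, 64, 67, 73, 79, 90, 101, 109, 105, 83]
292 163 [42, 42, 42, 42, 43, 43, 42, 38, 36, 37, 39, 42, 46, 52, 61, 76, 90, 89, 67]
293 163 [42, 42, 43, 42, 42, 43, 42, 39, 37, 36, 32, 32, 34, 34, 41, 60, 79, 80, 60]
294 163 [42, 42, 41, 42, 42, 43, 42, 40, 40, 39, 37, 37, 38, 35, 39, 59, 75, 72, 55]
295 163 [42, 42, 42, 43, 42, 42, 41, 43, 41, 40, 41, 41, 41, 40, 44, 56, 66, 60, 47]
296 163 [42, 43, 41, 42, 42, 43, 42, 42, 41, 41, 42, 41, 42, 41, 43, 51, 54, 47, 37]
[483.2059486  307.82730536   9.82149839]
```

Run:
```python
from h import *
p,r=pose();M=r.as_matrix();print("tool yaw",np.degrees(np.arctan2(*( -M[:2,1]*[ -1,1])[[0,1]])) if 0 else np.degrees(np.arctan2(M[0,1],-M[1,1])),"lean",np.degrees(np.arccos(-M[2,2])))
y=M[:,1]
for u,v in((131.75,188),(131.0,186),(132.3,190)):
    C=onz("top",u,v,25);print(C.round(1),"right of tool line",((C-p)@y).round(2),"along d",(C[:2]@[.927,.375]).round(1))
G=p-19*M[:,2];print("G",G,"s of G",G[:2]@[.927,.375]-542.1)
print(np.round(sense()["joints"],3))
```

```text
tool yaw 24.988511710899314 lean 24.908841594387173
[507.6 321.3  25. ] right of tool line -1.91 along d 591.0
[514. 324.  25.] right of tool line -1.67 along d 597.9
[501.2 319.2  25. ] right of tool line -2.74 along d 584.3
G [475.96003064 304.43111408  27.05409998] s of G 13.276616185906619
[0.345 0.555 1.904 0.158 0.253 1.336]
```

Run:
```python
from h import *
q=[-0.058,0.933,0.178,0.307];M=R.from_quat([*q[1:],q[0]]).as_matrix();p=np.array([466.6,342.1,41.3])
for k in(0,-10,-19):
  print(k,[np.round(proj("top",p+M[:,2]*k+M[:,1]*w),1).tolist() for w in(-42,0,42)],[np.round(proj("scene",p+M[:,2]*k+M[:,1]*w),1).tolist() for w in(-42,0,42)])
g=cv2.cvtColor(cv2.imread("pics/t_e0.png"),cv2.COLOR_BGR2GRAY)
for n,(a,b,c,d) in{"L":(200,210,104,116),"R":(191,202,129,140)}.items():
    w=g[a:b,c:d].astype(float);print(n);print(w.astype(int))
```

```text
0 [[110.5, 204.6], [123.3, 199.9], [136.0, 195.3]] [[173.8, 306.7], [178.5, 294.2], [182.9, 282.3]]
-10 [[110.4, 206.1], [123.2, 201.3], [136.0, 196.6]] [[175.2, 306.0], [179.9, 293.5], [184.3, 281.5]]
-19 [[110.4, 207.4], [123.2, 202.6], [136.1, 197.9]] [[176.5, 305.3], [181.2, 292.8], [185.6, 280.8]]
L
[[ 42  43  44  43  43  44  42  43  42  42  43  43]
 [ 41  43  42  43  42  41  42  42  43  42  44  42]
 [ 38  42  41  44  41  39  41  43  42  43  43  42]
 [ 35  40  42  42  47  94  85  43  40  43  42  42]
 [ 72  39  41  42  46  90  81  40  38  41  43  42]
 [ 62  36  40  41  47  89  81  40  36  41  42  41]
 [133  73  36  39  46  88  82  40  34  39  42  43]
 [127  63  36  39  68  99  78  32  32  36  40  41]
 [158 118  43  38  48  51  43  37  37  38  40  38]
 [158 129  65  38  40  41  41  42  42  41  42  37]]
R
[[45 44 44 45 45 45 44 44 44 44 45]
 [44 44 44 43 43 44 45 44 43 44 44]
 [40 44 43 44 42 42 43 44 44 46 45]
 [40 45 44 47 82 78 50 45 44 43 44]
 [41 42 44 49 89 84 49 42 44 43 45]
 [61 43 41 47 89 83 49 50 47 43 44]
 [75 53 37 47 89 84 59 52 40 41 45]
 [78 56 36 47 91 85 49 44 38 39 42]
 [81 63 40 39 43 43 41 39 42 44 43]
 [87 75 51 39 43 42 43 38 42 44 44]
 [90 73 52 43 43 42 39 41 43 44 44]]
```

Run:
```python
from h import *
p,r=pose();M=r.as_matrix();G=p-19*M[:,2]
dd=np.array([np.cos(np.radians(25)),np.sin(np.radians(25)),0])
Gt=G+3.5*M[:,1]-19*dd;Gt[2]=27
T=tcp(Gt,25,32);print(Gt,T,*need(T,lean(25,32)))
```

```text
[460.2187098  293.22899494  27.        ] [469.34383896 297.48411254  10.88708617] [-0.6   0.14 -0.32] [-0.01  0.89 -0.  ]
```

```bash
python3 -m crank '[[[-0.2,0.05,-0.1,0,0,0,50],[-0.2,0.05,-0.1,0,0,0,50],[-0.2,0.04,-0.12,0,0,0,50],[0,0,0,0,0.3,0,50],[0,0,0,0,0.3,0,50],[0,0,0,0,0.29,0,50],[0,0,0,0,0,0,50],[0,0,0,0,0,0,50]]]'
python3 - <<'E'
from h import *
print(*need([469.3,297.5,10.9],lean(25,32)),np.round(sense()["joints"],3))
look("i0",183,192,118,142,278,290,163,182)
E
```

```text
time_s: 10.15
eef_pos: [469.0, 299.3, 11.2]
ee_rot: [-0.061, 0.942, 0.21, 0.256]
force: [0.1, 0.1, 0.2]
grip_width: 0.582
grip_force: 0.0
[-0.02  0.07 -0.  ] [-0.06  0.19 -0.  ] [0.328 0.524 2.018 0.731 0.094 0.749]
183 118 [46, 47, 46, 44, 46, 46, 46, 43, 56, 93, 112, 113, 89, 61, 61, 62, 87, 98, 89, 72, 49, 43, 46, 44]
184 118 [46, 47, 46, 46, 45, 46, 45, 47, 80, 101, 109, 108, 84, 59, 63, 59, 94, 103, 91, 84, 64, 42, 41, 44]
185 118 [46, 46, 46, 48, 46, 47, 47, 44, 74, 96, 105, 120, 100, 63, 63, 61, 62, 92, 98, 86, 67, 45, 43, 45]
186 118 [44, 46, 45, 47, 46, 45, 46, 43, 64, 91, 104, 111, 109, 83, 62, 61, 56, 87, 99, 89, 73, 50, 42, 45]
187 118 [46, 46, 46, 47, 45, 47, 46, 45, 51, 75, 97, 108, 114, 87, 57, 61, 58, 62, 87, 93, 85, 64, 40, 41]
188 118 [46, 45, 46, 45, 47, 45, 47, 45, 44, 58, 88, 103, 111, 84, 56, 61, 57, 50, 91, 101, 86, 74, 51, 42]
189 118 [47, 45, 45, 46, 47, 46, 46, 45, 45, 52, 93, 107, 109, 93, 61, 52, 63, 71, 92, 98, 89, 77, 56, 41]
190 118 [44, 47, 47, 45, 45, 44, 44, 44, 45, 47, 65, 93, 108, 116, 100, 115, 131, 117, 104, 99, 91, 81, 59, 37]
191 118 [45, 46, 4
[... 557 characters left out ...]
 173, 183, 188, 193]
283 163 [76, 46, 43, 52, 89, 137, 167, 176, 177, 178, 182, 179, 170, 168, 177, 188, 193, 197, 203]
284 163 [65, 44, 43, 53, 93, 137, 159, 167, 170, 173, 176, 177, 176, 177, 182, 186, 190, 198, 203]
285 163 [55, 43, 43, 53, 90, 129, 148, 153, 155, 158, 160, 164, 167, 170, 172, 174, 178, 186, 192]
286 163 [50, 44, 42, 50, 81, 117, 132, 135, 136, 138, 139, 145, 153, 156, 158, 160, 165, 172, 177]
287 163 [46, 42, 44, 47, 70, 98, 113, 116, 117, 116, 121, 128, 137, 142, 144, 147, 152, 158, 162]
288 163 [44, 42, 42, 44, 59, 78, 89, 94, 96, 100, 106, 113, 119, 123, 126, 132, 138, 144, 148]
289 163 [43, 43, 42, 44, 48, 57, 64, 67, 71, 77, 85, 91, 96, 100, 105, 112, 121, 128, 133]
```

```bash
python3 -m crank '[[[0,-0.08,0,0,0,0,50],[0,-0.08,0,0,0,0,50],[0,-0.06,0,0,0,0,50],[0,-0.05,0,0,0,0,50],[0,-0.04,0,0,0,0,50],[0,0,0,0,0,0,50],[0,0,0,0,0,0,50],[0,0,0,0,0,0,50]]]'
python3 - <<'E'
from h import *
p,r=pose();y=r.as_matrix()[:,1];M=r.as_matrix();print(p,"yaw",np.degrees(np.arctan2(M[0,1],-M[1,1])),"lean",np.degrees(np.arccos(-M[2,2])))
for u in(131,132,133,134):print(u,((onz("top",u,188,25)-p)@y).round(2))
look("j0",183,191,118,142,277,290,165,180);print(np.round(sense()["joints"],3))
E
```

```text
time_s: 11.05
eef_pos: [465.8, 306.5, 11.1]
ee_rot: [-0.061, 0.942, 0.21, 0.256]
force: [0.1, 0.0, 0.2]
grip_width: 0.584
grip_force: 0.0
[465.81040401 306.4688913   11.11686771] yaw 25.213281128359355 lean 30.540988919474284
131 2.12
132 5.01
133 7.91
134 10.81
183 118 [46, 46, 45, 47, 46, 44, 43, 54, 73, 66, 53, 56, 73, 98, 106, 99, 87, 76, 57, 44, 45, 43, 46, 46]
184 118 [46, 46, 46, 46, 46, 43, 58, 91, 121, 97, 53, 56, 56, 90, 105, 101, 93, 79, 56, 40, 42, 46, 46, 44]
185 118 [46, 46, 47, 46, 44, 44, 73, 96, 104, 79, 49, 55, 57, 74, 97, 103, 97, 82, 70, 53, 40, 44, 44, 44]
186 118 [45, 46, 45, 47, 47, 44, 53, 84, 104, 89, 59, 54, 56, 57, 97, 108, 97, 95, 80, 54, 44, 46, 45, 47]
187 118 [46, 45, 46, 45, 46, 45, 44, 77, 101, 100, 76, 53, 56, 55, 92, 107, 101, 94, 71, 50, 42, 42, 45, 45]
188 118 [45, 45, 45, 46, 45, 46, 44, 61, 91, 112, 89, 54, 53, 55, 59, 92, 103, 96, 88, 80, 59, 39, 46, 46]
189 118 [45, 45, 46, 45, 46, 44, 44, 50, 82, 102, 82, 52, 53, 53, 49, 97, 111, 108, 99, 77, 54, 40, 43, 44]
190 118 [45, 46, 44, 46, 47, 46, 44, 42, 75, 97, 102, 77, 49, 48, 74, 100, 107, 98, 9
[... 365 characters left out ...]
7, 126, 128, 135, 142, 143]
282 165 [43, 42, 48, 62, 78, 89, 94, 98, 100, 101, 104, 119, 144, 160, 165]
283 165 [43, 47, 60, 79, 90, 91, 88, 87, 85, 84, 89, 117, 155, 174, 179]
284 165 [44, 55, 84, 111, 119, 114, 109, 103, 100, 95, 99, 129, 170, 185, 188]
285 165 [47, 66, 103, 134, 145, 142, 137, 134, 130, 124, 123, 145, 177, 188, 188]
286 165 [47, 73, 111, 140, 152, 154, 154, 156, 154, 150, 145, 154, 171, 179, 181]
287 165 [47, 71, 107, 132, 144, 148, 150, 154, 155, 155, 152, 154, 161, 166, 169]
288 165 [45, 64, 94, 116, 126, 131, 135, 138, 141, 144, 145, 145, 149, 153, 159]
289 165 [44, 55, 77, 95, 104, 110, 114, 118, 120, 123, 128, 131, 137, 142, 148]
[0.347 0.526 2.014 0.65  0.089 0.846]
```

```bash
python3 -m crank '[[[-0.07,0.04,-0.04,0,0,0,50],[-0.07,0.04,-0.04,0,0,0,50],[0,0.04,0,0,0.06,0,50],[0,0.04,0,0,0.06,0,50],[0,0,0,0,0.06,0,50],[0,0,0,0,0.06,0,50],[0,0,0,0,0.06,0,50],[0,0,0,0,0,0,50]]]'
python3 - <<'E'
from h import *
p,r=pose();M=r.as_matrix();print(p,"yaw",np.degrees(np.arctan2(M[0,1],-M[1,1])),"lean",np.degrees(np.arccos(-M[2,2])))
G=p-19*M[:,2];print("s of G",G[:2]@[.927,.375]-542.1, G)
print(np.round(sense()["joints"],3))
E
```

```text
time_s: 11.95
eef_pos: [463.8, 301.0, 11.0]
ee_rot: [-0.065, 0.936, 0.208, 0.276]
force: [0.4, 0.7, 1.0]
grip_width: 0.591
grip_force: 0.0
[463.77162247 301.04916589  10.96356265] yaw 25.17855507192538 lean 32.93277098747304
s of G -9.59648368532919 [454.4755939  296.54570872  26.91043465]
[ 0.334  0.522  2.054  1.665  0.064 -0.18 ]
```

```bash
python3 -m crank '[[[0,0,0,0,0,0,48],[0,0,0,0,0,0,46],[0,0,0,0,0,0,44],[0,0,0,0,0,0,42],[0,0,0,0,0,0,40],[0,0,0,0,0,0,38],[0,0,0,0,0,0,38],[0,0,0,0,0,0,38]]]' 60
python3 - <<'E'
from h import *
look("k0",182,192,118,142,276,290,165,180);print(np.round(sense()["joints"],3))
E
```

```text
time_s: 12.75
eef_pos: [463.8, 301.2, 11.4]
ee_rot: [-0.065, 0.936, 0.208, 0.276]
force: [-4.7, -3.1, 7.7]
grip_width: 0.5
grip_force: 59.0
182 118 [45, 45, 45, 45, 45, 47, 46, 45, 43, 44, 46, 50, 57, 93, 106, 100, 91, 79, 58, 47, 44, 46, 44, 45]
183 118 [46, 47, 46, 46, 47, 46, 44, 54, 90, 80, 51, 59, 58, 89, 105, 101, 93, 81, 59, 40, 42, 47, 47, 45]
184 118 [46, 47, 47, 46, 45, 45, 50, 85, 108, 92, 64, 56, 59, 67, 101, 107, 97, 91, 76, 50, 37, 42, 44, 46]
185 118 [45, 45, 46, 45, 47, 45, 51, 84, 102, 105, 80, 52, 57, 57, 82, 100, 99, 90, 73, 49, 40, 42, 45, 46]
186 118 [46, 45, 45, 46, 45, 45, 54, 82, 98, 116, 97, 59, 56, 57, 56, 89, 102, 95, 79, 67, 52, 41, 45, 44]
187 118 [47, 45, 45, 46, 46, 47, 45, 68, 92, 104, 94, 66, 55, 55, 50, 89, 106, 98, 89, 72, 49, 43, 46, 46]
188 118 [45, 46, 46, 46, 45, 46, 45, 49, 82, 102, 110, 83, 51, 55, 55, 60, 91, 100, 93, 77, 53, 40, 42, 46]
189 118 [45, 47, 47, 45, 47, 44, 45, 42, 74, 96, 105, 82, 50, 53, 52, 48, 91, 105, 88, 83, 73, 50, 40, 45]
190 118 [45, 47, 46, 46, 46, 46, 45, 43, 53, 84, 104, 93, 63, 47, 75, 106, 110, 103, 97, 86, 77, 56, 
[... 541 characters left out ...]
17, 135, 147, 152]
282 165 [43, 45, 58, 76, 88, 92, 91, 89, 87, 86, 89, 109, 141, 163, 169]
283 165 [44, 52, 80, 108, 118, 115, 110, 107, 100, 94, 93, 117, 158, 178, 180]
284 165 [44, 58, 97, 135, 146, 145, 143, 140, 132, 121, 116, 136, 172, 186, 183]
285 165 [44, 62, 103, 141, 157, 161, 163, 163, 157, 148, 144, 154, 175, 183, 180]
286 165 [46, 64, 100, 136, 152, 158, 162, 162, 160, 159, 158, 163, 169, 171, 173]
287 165 [45, 61, 93, 123, 137, 144, 146, 148, 149, 151, 154, 157, 158, 160, 164]
288 165 [45, 56, 81, 107, 119, 124, 127, 126, 130, 136, 142, 144, 146, 149, 154]
289 165 [43, 50, 68, 87, 96, 100, 101, 103, 109, 116, 124, 127, 130, 135, 140]
[ 0.334  0.521  2.054  1.66   0.064 -0.175]
```

```bash
python3 -m crank '[[[0.11,0,-0.17,0,0,0,38],[0.16,0,-0.25,0,0,0,38],[0.33,0,-0.5,0,0,0,38],[0.38,0,-0.59,0,0,0,38],[0.44,0,-0.67,0,0,0,38],[0.44,0,-0.67,0,0,0,38],[0.44,0,-0.67,0,0,0,38],[0.33,0,-0.5,0,0,0,38]]]'
python3 - <<'E'
from h import *
p,r=pose();M=r.as_matrix();print(p,"yaw",np.degrees(np.arctan2(M[0,1],-M[1,1])),"lean",np.degrees(np.arccos(-M[2,2])))
print(np.round(sense()["joints"],3),sense()["grip_width"])
print((r.inv().apply([0,-200,0])/25).round(2))
look("l0",172,192,118,150,264,284,165,185)
E
```

```text
time_s: 13.65
eef_pos: [464.0, 302.0, 111.8]
ee_rot: [-0.069, 0.936, 0.21, 0.276]
force: [0.1, 0.3, -4.2]
grip_width: 0.5
grip_force: 60.9
[464.0344687 302.0053565 111.8233874] yaw 25.473263752611416 lean 33.02648111401773
[0.331 0.3   2.003 0.271 0.276 1.221] 0.4997296842392591
[-2.83  7.22 -1.96]
172 118 [151, 152, 153, 153, 152, 152, 152, 154, 154, 153, 152, 154, 154, 158, 128, 96, 77, 43, 43, 44, 44, 45, 45, 45, 47, 44, 46, 45, 45, 46, 47, 46]
173 118 [152, 153, 152, 152, 154, 154, 156, 156, 157, 156, 157, 159, 128, 98, 76, 45, 44, 44, 46, 44, 45, 46, 46, 46, 46, 46, 44, 44, 44, 46, 45, 48]
174 118 [152, 152, 152, 154, 138, 124, 119, 108, 99, 120, 113, 99, 78, 43, 45, 43, 45, 45, 46, 46, 44, 45, 45, 46, 46, 45, 46, 45, 45, 46, 45, 46]
175 118 [154, 156, 157, 134, 127, 120, 100, 92, 82, 72, 54, 44, 44, 45, 45, 44, 45, 46, 45, 45, 46, 46, 46, 46, 45, 45, 46, 47, 46, 46, 46, 46]
176 118 [142, 124, 86, 58, 71, 94, 102, 98, 91, 75, 55, 45, 44, 46, 45, 46, 45, 47, 45, 46, 46, 46, 45, 46, 45, 46, 46, 46, 45, 45, 46, 45]
177 118 [120, 95, 53, 56, 57, 81, 100, 100, 93, 81, 68, 55, 44, 48,
[... 3406 characters left out ...]
97, 104, 112, 116, 119, 123, 127, 130, 135, 137, 139, 134, 116]
277 165 [62, 52, 52, 55, 59, 62, 66, 73, 83, 91, 97, 100, 105, 110, 114, 118, 124, 128, 120, 97]
278 165 [51, 42, 43, 44, 46, 48, 50, 52, 60, 70, 75, 79, 85, 89, 95, 103, 112, 117, 108, 82]
279 165 [46, 43, 43, 42, 42, 43, 44, 45, 47, 52, 57, 61, 64, 69, 78, 92, 103, 103, 89, 66]
280 165 [43, 41, 43, 43, 43, 43, 44, 43, 43, 44, 45, 47, 48, 53, 66, 86, 94, 85, 67, 49]
281 165 [42, 42, 43, 43, 43, 43, 43, 43, 42, 42, 42, 43, 43, 45, 58, 74, 76, 65, 49, 41]
282 165 [42, 42, 43, 43, 42, 43, 42, 42, 42, 43, 43, 42, 40, 41, 48, 55, 54, 45, 37, 37]
283 165 [43, 41, 42, 42, 42, 43, 43, 42, 41, 41, 42, 41, 39, 36, 35, 35, 34, 30, 31, 31]
```

```bash
python3 -m crank '[[[-0.16,0.5,-0.17,0,0,0,38],[-0.32,0.95,-0.34,0,0,0,38],[-0.32,0.95,-0.34,0,0,0,38],[-0.32,0.95,-0.34,0,0,0,38],[-0.32,0.95,-0.34,0,0,0,38],[-0.32,0.95,-0.34,0,0,0,38],[-0.32,0.95,-0.34,0,0,0,38],[-0.32,0.95,-0.34,0,0,0,38]]]'
python3 -m crank '[[[0,0,0,-0.3,0,0.45,38],[0,0,0,-0.52,0,0.8,38],[0,0,0,-0.52,0,0.8,38],[0,0,0,-0.52,0,0.8,38],[0,0,0,-0.52,0,0.8,38],[0,0,0,-0.52,0,0.8,38],[0,0,0,-0.52,0,0.8,38],[0,0,0,-0.52,0,0.8,38]]]'
python3 - <<'E'
from h import *
p,r=pose();M=r.as_matrix();print(p,"yaw",np.degrees(np.arctan2(M[0,1],-M[1,1])),"lean",np.degrees(np.arccos(-M[2,2])))
print(np.round(sense()["joints"],3),sense()["grip_width"])
d=np.array([.807,-.5906]);seat=np.array([585.1,-296.5])
G=seat-(100+9.6)*d;T=tcp([*G,140],-36.2,33);n=need(T,lean(-36.2,33));print(T,n, (lean(-36.2,33).inv().apply(T-p)/25).round(2))
E
```

```text
time_s: 14.55
eef_pos: [463.9, 103.2, 128.4]
ee_rot: [-0.069, 0.936, 0.209, 0.275]
force: [0.4, -0.1, -4.4]
grip_width: 0.497
grip_force: 61.5
time_s: 15.35
eef_pos: [458.3, 103.4, 122.8]
ee_rot: [0.017, 0.963, -0.07, 0.261]
force: [0.1, -0.0, -4.4]
grip_width: 0.5
grip_force: 61.6
[458.32094634 103.36421008 122.80998824] yaw -8.218100908143871 lean 30.345065058087993
[ 0.014  0.139  2.157 -0.238  0.33   1.934] 0.5001290071338192
[ 505.00333963 -237.88191112  124.06525921] (array([ 3.33, 13.24,  1.84]), array([-1.86,  0.33,  2.96])) [8.05 9.91 5.17]
```

```bash
python3 -m crank '[[[0.1,0.5,0,-0.23,0.04,0.37,38],[0.1,0.8,0.05,-0.23,0.04,0.37,38],[0.2,0.9,0.1,-0.23,0.04,0.37,38],[0.2,0.9,0.1,-0.23,0.04,0.37,38],[0.2,0.9,0.1,-0.23,0.04,0.37,38],[0.2,0.9,0.1,-0.23,0.04,0.37,38],[0.2,0.9,0.1,-0.23,0.04,0.37,38],[0.2,0.8,0.1,-0.23,0.04,0.37,38]]]'
python3 - <<'E'
from h import *
p,r=pose();M=r.as_matrix();print(p,"yaw",np.degrees(np.arctan2(M[0,1],-M[1,1])),"lean",np.degrees(np.arccos(-M[2,2])))
print(np.round(sense()["joints"],3))
T=[505,-237.9,124];n=need(T,lean(-36.2,33));print(n, (lean(-36.2,33).inv().apply(T-p)/25).round(2))
E
```

```text
time_s: 16.15
eef_pos: [435.0, -64.2, 127.2]
ee_rot: [0.086, 0.912, -0.298, 0.269]
force: [0.2, 0.5, -4.4]
grip_width: 0.501
grip_force: 62.0
[434.96062519 -64.21622012 127.22533397] yaw -36.09724256643994 lean 32.86633262412773
[-0.316  0.079  2.233 -0.549  0.323  2.364]
(array([5.28, 3.96, 3.55]), array([-0.02,  0.02, -0.  ])) [5.27 3.95 3.57]
```

```bash
python3 -m crank '[[[0.5,0.4,0.35,0,0,0,38],[0.72,0.55,0.5,0,0,0,38],[0.72,0.55,0.5,0,0,0,38],[0.72,0.55,0.5,0,0,0,38],[0.72,0.55,0.5,0,0,0,38],[0.72,0.55,0.5,0,0,0,38],[0.72,0.5,0.45,0,0,0,38],[0.46,0.3,0.25,0,0,0,38]]]'
python3 - <<'E'
from h import *
p,r=pose();M=r.as_matrix();print(p)
print(np.round(sense()["joints"],3))
T=[505,-237.9,124];print(need(T,lean(-36.2,33)))
T=[505,-237.9,124-140+68];print(need(T,lean(-36.2,33)))
two("m0",(215,110,50,75,8),(285,120,50,75,8))
E
```

```text
time_s: 16.95
eef_pos: [506.6, -238.0, 124.0]
ee_rot: [0.086, 0.912, -0.297, 0.269]
force: [0.0, 0.7, -4.7]
grip_width: 0.495
grip_force: 62.0
[ 506.58724632 -237.98722403  124.04258765]
[-0.657  0.292  1.969  0.061  0.308  1.49 ]
(array([-0.05,  0.03, -0.03]), array([-0.03,  0.02,  0.01]))
(array([-1.61,  0.04,  2.39]), array([-0.03,  0.02,  0.01]))
```

View pics/m0.png

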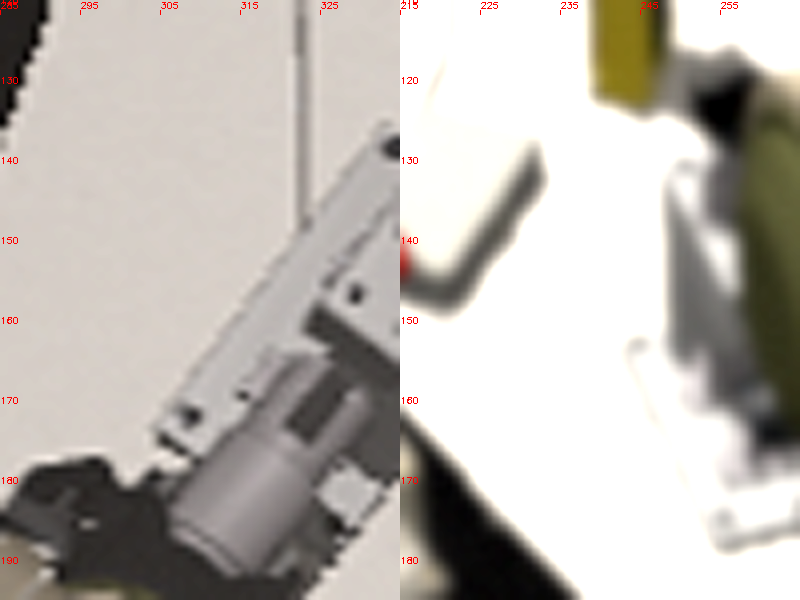

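In the top view the shaft is held level, with its slot at about (325,170) pointing to the head. The head's front edge is at about (323,160)–(335,168). I check alignment with the cradle axis numerically.

Run:
```python
from h import *
b=cv2.imread("pics/t_m0.png");g=cv2.cvtColor(b,cv2.COLOR_BGR2GRAY)
for v in range(160,193):print(v,g[v,302:336].tolist())
c=np.array([606.1,-311.9]);d=np.array([.807,-.5906]);n=np.array([.5906,.807])
p,r=pose();M=r.as_matrix();G=p-19*M[:,2];print("G along",(G[:2]-c)@d+26,"lat",(G[:2]-c)@n,"z",G[2])
m=np.zeros_like(g);m[163:177,318:331]=g[163:177,318:331]<72
k,l,st,ce=cv2.connectedComponentsWithStats(m);i=1+np.argmax(st[1:,4]);ys,xs=np.nonzero(l==i);print(st[i])
W=np.array([onz("top",x,y,150)[:2] for x,y in zip(xs,ys)]);q=W.mean(0);e=np.linalg.svd(W-q)[2][0]
print("slot centroid along",(q-c)@d+26,"lat",(q-c)@n,"yaw",np.degrees(np.arctan2(e[1],e[0])),"extent",np.ptp((W-q)@e))
```

```text
160 [158, 159, 160, 160, 160, 159, 159, 159, 159, 159, 161, 143, 136, 146, 146, 145, 143, 143, 144, 147, 128, 84, 61, 62, 61, 70, 106, 139, 147, 148, 146, 145, 129, 110]
161 [159, 159, 159, 159, 161, 159, 159, 159, 160, 160, 145, 139, 147, 146, 145, 143, 142, 143, 146, 147, 125, 81, 58, 61, 62, 61, 64, 93, 129, 145, 147, 145, 119, 75]
162 [159, 160, 159, 159, 159, 159, 159, 160, 161, 161, 143, 141, 149, 146, 144, 143, 145, 145, 147, 147, 147, 135, 103, 69, 62, 64, 62, 64, 82, 118, 140, 145, 145, 107]
163 [159, 160, 159, 159, 159, 159, 158, 160, 161, 141, 138, 149, 146, 145, 144, 145, 130, 136, 149, 147, 146, 147, 150, 129, 85, 63, 63, 63, 63, 62, 105, 135, 146, 146]
164 [160, 159, 159, 159, 159, 159, 159, 160, 142, 137, 147, 147, 146, 144, 144, 131, 126, 131, 122, 115, 113, 113, 127, 105, 67, 65, 63, 64, 62, 61, 63, 97, 126, 144]
165 [159, 159, 158, 158, 158, 158, 159, 145, 142, 148, 147, 147, 146, 144, 146, 126, 121, 131, 116, 95, 97, 107, 116, 115, 91, 70, 68, 62, 65, 64, 62, 63, 83, 117]
166 [159, 159, 159, 159, 159, 160, 146, 131, 144, 149, 146, 145, 145, 146, 135, 127, 131, 115,
[... 3716 characters left out ...]
0, 164, 162, 162, 161, 160, 160, 158, 159]
190 [52, 50, 51, 51, 51, 52, 51, 49, 49, 70, 103, 99, 82, 89, 91, 81, 67, 86, 97, 88, 78, 79, 83, 76, 72, 138, 163, 161, 160, 159, 161, 161, 160, 159]
191 [53, 51, 50, 54, 51, 51, 51, 50, 51, 49, 65, 94, 92, 73, 76, 67, 78, 99, 81, 52, 63, 79, 80, 142, 165, 162, 161, 160, 161, 161, 160, 161, 161, 159]
192 [53, 51, 52, 52, 51, 52, 51, 52, 52, 50, 51, 58, 56, 51, 53, 53, 51, 57, 57, 51, 58, 74, 77, 138, 163, 160, 160, 159, 160, 162, 160, 161, 161, 160]
G along -108.15126389343129 lat 0.8115823798687956 z 140.35630852237907
[321 163  10  12  46]
slot centroid along -36.66887450326249 lat -0.83190078583484 yaw 144.17222598333285 extent 40.26559033378008
```

```bash
python3 -m crank '[[[-0.12,0,0.18,0,0,0,38],[-0.23,0,0.36,0,0,0,38],[-0.23,0,0.36,0,0,0,38],[-0.23,0,0.36,0,0,0,38],[-0.23,0,0.36,0,0,0,38],[-0.23,0,0.36,0,0,0,38],[-0.2,0,0.29,0,0,0,38],[-0.1,0,0.15,0,0,0,38]]]'
python3 - <<'E'
from h import *
p,r=pose();M=r.as_matrix();G=p-19*M[:,2]
c=np.array([606.1,-311.9]);d=np.array([.807,-.5906]);n=np.array([.5906,.807])
print("G along",(G[:2]-c)@d+26,"lat",(G[:2]-c)@n,"z",G[2],np.round(sense()["joints"],3),sense()["force"])
T=np.array([506.6,-238,124])+[0,0,-72];print(need(T,lean(-36.2,33)))
b=capture("top");cv2.imwrite("pics/t_n0.png",b);g=cv2.cvtColor(b,cv2.COLOR_BGR2GRAY)
for v in range(164,182):print(v,g[v,308:334].tolist())
E
```

```text
time_s: 17.85
eef_pos: [506.8, -236.5, 52.6]
ee_rot: [0.086, 0.912, -0.296, 0.27]
force: [0.8, 0.6, -4.4]
grip_width: 0.503
grip_force: 62.0
G along -108.94149418721679 lat 2.0925691887307067 z 68.54730763173183 [-0.654  0.437  2.019  0.156  0.113  1.395] [ 0.75007751  0.56287739 -4.3614895 ]
(array([0.01, 0.05, 0.03]), array([-0.04,  0.01,  0.01]))
164 [161, 163, 144, 140, 149, 149, 148, 146, 147, 134, 127, 132, 122, 135, 147, 146, 151, 120, 69, 66, 64, 66, 66, 64, 62, 99]
165 [162, 147, 144, 151, 150, 148, 147, 147, 148, 129, 123, 132, 128, 133, 145, 151, 117, 72, 71, 73, 69, 66, 66, 65, 65, 63]
166 [149, 133, 146, 152, 149, 146, 147, 149, 137, 129, 132, 130, 121, 122, 116, 138, 120, 71, 73, 75, 75, 73, 67, 64, 65, 63]
167 [145, 144, 152, 149, 148, 147, 147, 128, 128, 138, 138, 117, 101, 117, 94, 69, 71, 72, 74, 75, 74, 74, 73, 68, 65, 64]
168 [142, 151, 150, 149, 147, 149, 136, 138, 142, 138, 106, 92, 105, 83, 64, 64, 66, 67, 72, 75, 73, 73, 75, 74, 71, 66]
169 [150, 152, 150, 148, 147, 150, 113, 65, 106, 113, 95, 80, 84, 101, 85, 65, 64, 66, 68, 73, 76, 74, 74, 74, 75, 76]
170 [1
[... 764 characters left out ...]
, 65, 67, 67, 65, 67, 100, 111, 101, 91, 76, 67, 68, 70, 73, 75, 76, 74]
177 [126, 76, 104, 103, 101, 108, 121, 101, 66, 66, 67, 66, 64, 92, 107, 103, 93, 78, 68, 129, 118, 69, 73, 75, 75, 76]
178 [130, 82, 96, 102, 106, 112, 119, 116, 95, 71, 62, 63, 85, 104, 104, 94, 79, 109, 128, 98, 122, 115, 70, 73, 75, 76]
179 [100, 95, 106, 112, 112, 111, 120, 129, 135, 116, 75, 74, 100, 105, 97, 84, 96, 138, 151, 146, 147, 148, 114, 69, 72, 71]
180 [92, 105, 111, 114, 118, 121, 118, 128, 133, 122, 101, 106, 109, 99, 88, 82, 134, 153, 148, 146, 145, 147, 147, 150, 116, 69]
181 [102, 111, 112, 117, 122, 128, 134, 130, 119, 112, 110, 107, 101, 97, 79, 71, 74, 127, 148, 144, 145, 146, 147, 152, 125, 142]
```

```bash
python3 - <<'E'
from h import *
c=np.array([606.1,-311.9]);d=np.array([.807,-.5906]);n=np.array([.5906,.807])
for u,v in((320.4,174),(319.8,175),(319.1,176),(318.2,177)):
    w=onz("top",u,v,79)[:2]-c;print((w@d+26).round(1),(w@n).round(2))
# thick part edges row 181/180
E
python3 -m crank '[[[0.15,0.02,0.1,0,0,0,38],[0.25,0.02,0.16,0,0,0,38],[0.25,0,0.16,0,0,0,38],[0.25,0,0.16,0,0,0,38],[0.25,0,0.16,0,0,0,38],[0.25,0,0.16,0,0,0,38],[0.15,0,0.1,0,0,0,38],[0,0,0,0,0,0,38]]]'
python3 - <<'E'
from h import *
p,r=pose();M=r.as_matrix();G=p-19*M[:,2]
c=np.array([606.1,-311.9]);d=np.array([.807,-.5906]);n=np.array([.5906,.807])
print("G along",(G[:2]-c)@d+26,"lat",(G[:2]-c)@n,"z",G[2],np.round(sense()["joints"],3),sense()["force"])
T=np.array([*(c-26*d)+d*(-108.2+87)+n*.8,68.4]);print(need(tcp(T,-36.2,33),lean(-36.2,33)))
E
```

```text
-42.6 1.5
-46.3 1.14
-50.1 1.02
-54.3 1.4
time_s: 18.7
eef_pos: [544.3, -265.0, 54.0]
ee_rot: [0.086, 0.912, -0.296, 0.271]
force: [-0.2, -0.7, -4.7]
grip_width: 0.5
grip_force: 62.0
G along -61.948579674501914 lat 1.2455198364528925 z 69.88329964303529 [-0.654  0.504  1.889  0.1    0.173  1.452] [-0.19569387 -0.67127739 -4.68993738]
(array([1.33, 0.03, 0.94]), array([-0.04, -0.01,  0.01]))
```

```bash
python3 -m crank '[[[0.12,0.03,0.12,0,0,0,38],[0.21,0.02,0.17,0,0,0,38],[0.22,0,0.15,0,0,0,38],[0.22,0,0.14,0,0,0,38],[0.22,0,0.14,0,0,0,38],[0.2,0,0.13,0,0,0,38],[0.14,0,0.09,0,0,0,38],[0,0,0,0,0,0,38]]]'
python3 - <<'E'
from h import *
p,r=pose();M=r.as_matrix();G=p-19*M[:,2]
c=np.array([606.1,-311.9]);d=np.array([.807,-.5906]);n=np.array([.5906,.807])
print("G along",(G[:2]-c)@d+26,"lat",(G[:2]-c)@n,"z",G[2],np.round(sense()["joints"],3),sense()["force"],sense()["wrist_torque"])
T=np.array([*(c-26*d)+d*(-108.2+87)+n*.8,68.4]);print(need(tcp(T,-36.2,33),lean(-36.2,33)))
b=capture("top");cv2.imwrite("pics/t_o0.png",b)
two("o1",(235,105,50,60,8),(300,130,50,60,8))
E
```

```text
time_s: 19.5
eef_pos: [576.4, -289.8, 52.4]
ee_rot: [0.086, 0.912, -0.296, 0.271]
force: [0.5, 0.6, -4.5]
grip_width: 0.496
grip_force: 62.0
G along -21.33680759767114 lat 0.18997321606376616 z 68.30295630554174 [-0.654  0.569  1.772  0.078  0.225  1.474] [ 0.51704596  0.56040563 -4.45721161] [0.45267608 0.57630246 0.01867229]
(array([ 0.01, -0.02, -0.  ]), array([-0.04, -0.01,  0.01]))
```

View pics/o1.png

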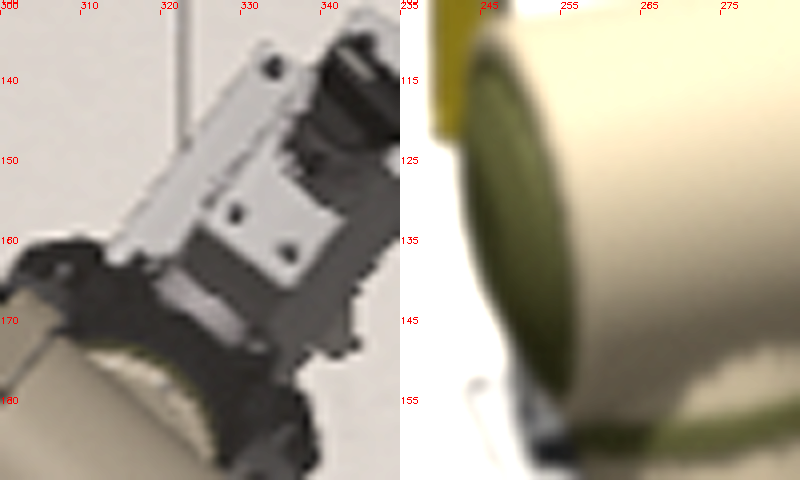

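The shaft is under the head: the bright thick part shows at (324,168), clear of the head's front edge from (324,157) to (335,166), and no contact force shows. I lower it into the V supports.

```bash
python3 -m crank '[[[-0.02,0,0.03,0,0,0,38],[-0.02,0,0.03,0,0,0,38],[-0.02,0,0.03,0,0,0,38],[-0.02,0,0.03,0,0,0,38],[-0.02,0,0.03,0,0,0,38],[-0.01,0,0.02,0,0,0,38],[0,0,0,0,0,0,38],[0,0,0,0,0,0,38]]]'
python3 -m crank '[[[-0.01,0,0.015,0,0,0,38],[-0.01,0,0.015,0,0,0,38],[0,0,0,0,0,0,38],[0,0,0,0,0,0,38],[0,0,0,0,0,0,38],[0,0,0,0,0,0,38],[0,0,0,0,0,0,38],[0,0,0,0,0,0,38]]]'
```

```text
time_s: 20.45
eef_pos: [576.3, -289.5, 47.6]
ee_rot: [0.086, 0.912, -0.296, 0.271]
force: [1.3, 1.4, -2.3]
grip_width: 0.497
grip_force: 62.1
time_s: 21.25
eef_pos: [576.3, -289.5, 46.6]
ee_rot: [0.086, 0.912, -0.296, 0.271]
force: [1.3, 4.1, 1.1]
grip_width: 0.498
grip_force: 62.1
```

```bash
python3 -m crank '[[[0,-0.02,0,0,0,0,38],[0,-0.02,0,0,0,0,38],[-0.01,0,0.015,0,0,0,38],[-0.01,0,0.015,0,0,0,38],[0,0,0,0,0,0,38],[0,0,0,0,0,0,38],[0,0,0,0,0,0,38],[0,0,0,0,0,0,38]]]'
```

```text
time_s: 22.05
eef_pos: [576.6, -289.4, 46.4]
ee_rot: [0.087, 0.912, -0.296, 0.271]
force: [-8.2, 0.7, 9.9]
grip_width: 0.5
grip_force: 63.4
```

```bash
python3 -m crank '[[[0,0,0,0,0,0,43],[0,0,0,0,0,0,44],[0,0,0,0,0,0,45],[0,0,0,0,0,0,47],[0,0,0,0,0,0,50],[0,0,0,0,0,0,54],[0,0,0,0,0,0,58],[0,0,0,0,0,0,58]]]' 20
python3 -m crank '[[[0,0,-0.1,0,0,0,58],[0,0,-0.2,0,0,0,58],[0,0,-0.4,0,0,0,58],[0,0,-0.6,0,0,0,58],[0,0,-0.8,0,0,0,60],[0,0,-0.9,0,0,0,60],[0,0,-1,0,0,0,60],[0,0,-1,0,0,0,60]]]'
python3 - <<'E'
from h import *
print(np.round(sense()["joints"],3),pose()[0])
two("p0",(235,115,50,60,8),(300,130,50,60,8))
g=cv2.cvtColor(cv2.imread("pics/t_p0.png"),cv2.COLOR_BGR2GRAY)
for v in range(156,182):print(v,g[v,312:338].tolist())
E
```

```text
time_s: 22.85
eef_pos: [576.7, -288.6, 45.4]
ee_rot: [0.086, 0.912, -0.296, 0.271]
force: [-0.3, 0.0, 0.7]
grip_width: 0.68
grip_force: 0.0
time_s: 23.65
eef_pos: [520.5, -248.4, 151.7]
ee_rot: [0.086, 0.912, -0.296, 0.271]
force: [0.1, 0.1, -0.0]
grip_width: 0.702
grip_force: 0.0
[-0.657  0.276  1.899  0.05   0.39   1.502] [ 520.50765742 -248.40182357  151.66429542]
156 [159, 160, 160, 161, 141, 134, 144, 146, 144, 143, 143, 144, 147, 131, 135, 149, 119, 63, 103, 139, 145, 144, 146, 145, 144, 142]
157 [159, 160, 160, 146, 140, 145, 147, 144, 143, 142, 144, 147, 123, 124, 147, 152, 113, 57, 122, 147, 146, 145, 144, 143, 142, 141]
158 [160, 161, 162, 148, 144, 148, 145, 144, 143, 144, 147, 131, 85, 90, 129, 148, 150, 147, 147, 146, 146, 145, 145, 143, 142, 143]
159 [160, 162, 137, 134, 148, 146, 144, 143, 143, 145, 139, 103, 60, 61, 82, 115, 143, 149, 146, 146, 145, 145, 145, 145, 144, 144]
160 [161, 142, 136, 146, 146, 144, 143, 143, 144, 149, 122, 72, 62, 62, 61, 71, 106, 138, 147, 147, 146, 145, 129, 110, 107, 130]
161 [145, 140, 148, 146, 145, 143, 142, 144, 147, 129, 90, 68, 63, 
[... 1760 characters left out ...]
, 66, 70, 72, 73, 74, 70, 62, 60, 60, 70, 71, 67, 70, 71, 73, 73, 72, 73, 71, 72, 140]
177 [151, 146, 147, 149, 148, 150, 117, 70, 73, 73, 74, 71, 65, 63, 61, 64, 66, 70, 73, 73, 74, 73, 73, 85, 83, 139]
178 [142, 152, 148, 148, 146, 149, 115, 65, 69, 72, 72, 75, 74, 74, 71, 68, 68, 70, 70, 70, 73, 72, 78, 73, 136, 163]
179 [93, 133, 148, 147, 147, 147, 148, 148, 115, 67, 72, 73, 75, 75, 74, 73, 69, 124, 113, 67, 70, 68, 64, 136, 163, 161]
180 [70, 73, 122, 149, 152, 149, 145, 148, 149, 113, 66, 70, 74, 73, 73, 67, 123, 147, 146, 148, 114, 68, 137, 163, 161, 161]
181 [121, 110, 67, 103, 142, 150, 147, 147, 146, 147, 148, 115, 69, 71, 67, 121, 145, 144, 145, 150, 122, 139, 163, 162, 160, 160]
```

View pics/p0.png

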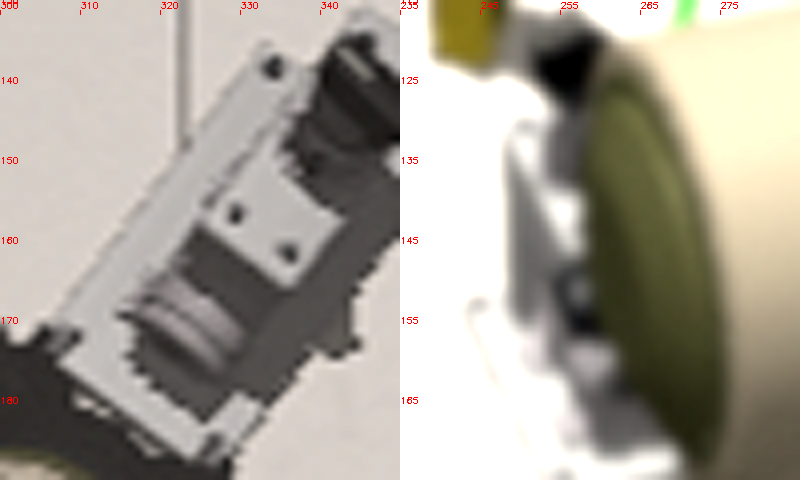

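The shaft lies in the cradle under the head. Its thick end ring is visible at (319–328, 168–175) in the top view, and the gripper is clear. That was my last allowed view, so from here I work on numbers.

Run:
```python
from h import *
c=np.array([606.1,-311.9]);d=np.array([.807,-.5906]);n=np.array([.5906,.807])
def al(u,v,z):
    w=onz("top",u,v,z)[:2]-c;return ((w@d+26).round(1),(w@n).round(1))
print("shaft end top (expect ~ -22-9)",al(321.8,172,82),al(322.4,172.4,82))
print("knob bar corners z225 R",al(352.3,144,225),"L",al(340.5,137.5,225),"ctr",al(346.3,140.9,225))
print("head front edge at z140 (nose -9)",al(329.5,161.5,140),al(324.2,158.3,140),al(334.5,165,140))
# bar prediction: project bar box for knob at seat+46 and show top corners
for s in(44,46,48):
    k=c+(s-26)*d;yw=np.radians(43.8);a=np.array([np.cos(yw),np.sin(yw)]);t=np.array([-a[1],a[0]])
    print(s,[np.round(proj("top",[*(k+a*i+t*j),z]),1).tolist() for i,j,z in((20,7,225),(20,-7,225),(-20,-7,225),(-20,7,225),(20,7,199),(-20,7,199))])
g=cv2.cvtColor(cv2.imread("pics/t_p0.png"),cv2.COLOR_BGR2GRAY)
for v in range(130,152):print(v,g[v,334:356].tolist())
```

```text
shaft end top (expect ~ -22-9) (np.float64(-35.7), np.float64(1.7)) (np.float64(-35.6), np.float64(-0.5))
knob bar corners z225 R (np.float64(44.5), np.float64(-18.8)) L (np.float64(39.8), np.float64(18.4)) ctr (np.float64(41.6), np.float64(-0.3))
head front edge at z140 (nose -9) (np.float64(-10.9), np.float64(2.4)) (np.float64(-12.5), np.float64(20.6)) (np.float64(-10.6), np.float64(-15.5))
44 [[339.9, 136.8], [343.5, 133.5], [353.5, 143.6], [350.0, 146.9], [338.2, 139.2], [348.1, 149.2]]
46 [[340.3, 136.2], [343.9, 132.9], [353.9, 143.1], [350.4, 146.4], [338.6, 138.6], [348.5, 148.6]]
48 [[340.8, 135.7], [344.3, 132.4], [354.3, 142.5], [350.8, 145.8], [339.0, 138.1], [348.9, 148.1]]
130 [159, 159, 158, 159, 158, 158, 159, 159, 159, 161, 162, 152, 154, 160, 160, 159, 159, 159, 159, 158, 157, 158]
131 [161, 160, 159, 159, 159, 159, 160, 161, 160, 146, 132, 135, 138, 153, 162, 160, 159, 158, 159, 160, 160, 159]
132 [159, 158, 159, 159, 160, 159, 159, 160, 161, 141, 130, 141, 143, 136, 141, 156, 161, 160, 161, 161, 159, 158]
133 [158, 159, 158, 158, 159, 159, 160, 162, 145, 133, 145,
[... 1197 characters left out ...]
5 [128, 135, 100, 57, 59, 51, 51, 56, 55, 54, 47, 41, 41, 40, 41, 49, 47, 50, 138, 164, 160, 159]
146 [131, 113, 84, 57, 63, 57, 51, 53, 55, 54, 55, 47, 40, 40, 38, 37, 32, 104, 151, 161, 160, 159]
147 [136, 91, 57, 56, 63, 67, 57, 49, 53, 56, 53, 47, 39, 39, 36, 32, 78, 144, 163, 160, 160, 160]
148 [126, 74, 52, 55, 61, 65, 67, 62, 50, 46, 47, 49, 45, 43, 62, 98, 137, 149, 157, 162, 160, 160]
149 [124, 118, 97, 52, 53, 44, 53, 63, 67, 60, 57, 56, 61, 64, 94, 135, 146, 145, 142, 153, 162, 161]
150 [147, 129, 94, 59, 46, 48, 53, 59, 62, 62, 62, 61, 62, 64, 108, 140, 133, 96, 78, 122, 143, 153]
151 [146, 110, 101, 93, 42, 46, 56, 58, 59, 58, 58, 63, 66, 63, 67, 125, 115, 60, 48, 102, 137, 155]
```

Run:
```python
from h import *
c=np.array([606.1,-311.9]);d=np.array([.807,-.5906]);n=np.array([.5906,.807])
for s,z in((-60,80),(-60,54)):
    T=[*(c+(s-26)*d),z];print(s,T,need(T,lean(-36.2,33)))
```

```text
-60 [np.float64(536.698), np.float64(-261.10839999999996), 80] (array([-0.96,  0.05,  2.89]), array([-0.04, -0.04,  0.02]))
-60 [np.float64(536.698), np.float64(-261.10839999999996), 54] (array([-1.53,  0.05,  3.76]), array([-0.04, -0.04,  0.02]))
```

```bash
python3 -m crank '[[[-0.5,0.02,0,0,0,0,0],[-0.6,0.03,0.2,0,0,0,0],[-0.43,0,0.5,0,0,0,0],[0,0,0.7,0,0,0,0],[0,0,0.7,0,0,0,0],[0,0,0.7,0,0,0,0],[0,0,0.6,0,0,0,0],[0,0,0.36,0,0,0,0]]]'
python3 -m crank '[[[0,0,0,0,0,0,0],[0.04,0,0.026,0,0,0,0],[0.06,0,0.039,0,0,0,0],[0.06,0,0.039,0,0,0,0],[0.06,0,0.039,0,0,0,0],[0.06,0,0.039,0,0,0,0],[0.06,0,0.039,0,0,0,0],[0.04,0,0.026,0,0,0,0]]]'
python3 - <<'E'
from h import *
c=np.array([606.1,-311.9]);d=np.array([.807,-.5906]);n=np.array([.5906,.807])
p,r=pose();print("TCP along",(p[:2]-c)@d+26,(p[:2]-c)@n,p[2],sense()["force"],np.round(sense()["joints"],3))
E
```

```text
time_s: 24.55
eef_pos: [536.3, -261.1, 49.1]
ee_rot: [0.086, 0.912, -0.296, 0.27]
force: [0.5, 0.5, -0.0]
grip_width: -0.002
grip_force: 0.0
time_s: 25.35
eef_pos: [545.6, -267.7, 50.7]
ee_rot: [0.086, 0.912, -0.296, 0.271]
force: [-0.0, 0.3, 0.2]
grip_width: -0.002
grip_force: 0.0
TCP along -48.9157063586335 -0.07159470178567773 50.6734893118823 [-0.04334967  0.27524292  0.18804623] [-0.657  0.514  1.883  0.112  0.169  1.437]
```

```bash
for i in 1; do
python3 -m crank '[[[0.035,0,0.02,0,0,0,0],[0.035,0,0.02,0,0,0,0],[0.035,0,0.02,0,0,0,0],[0.035,0,0.02,0,0,0,0],[0.035,0,0.02,0,0,0,0],[0.035,0,0.02,0,0,0,0],[0,0,0,0,0,0,0],[0,0,0,0,0,0,0]]]'
done
python3 -m crank '[[[0.03,0,0.02,0,0,0,0],[0.03,0,0.02,0,0,0,0],[0.03,0,0.02,0,0,0,0],[0.03,0,0.02,0,0,0,0],[0,0,0,0,0,0,0],[0,0,0,0,0,0,0],[0,0,0,0,0,0,0],[0,0,0,0,0,0,0]]]'
python3 - <<'E'
from h import *
c=np.array([606.1,-311.9]);d=np.array([.807,-.5906]);n=np.array([.5906,.807])
p,r=pose();print("TCP along",(p[:2]-c)@d+26,(p[:2]-c)@n,p[2],sense()["force"])
g=cv2.cvtColor(capture("top"),cv2.COLOR_BGR2GRAY)
for v in range(164,178):print(v,g[v,312:334].tolist())
E
```

```text
time_s: 26.15
eef_pos: [550.3, -271.2, 50.9]
ee_rot: [0.086, 0.912, -0.296, 0.271]
force: [0.2, 0.5, -0.0]
grip_width: -0.001
grip_force: 0.0
time_s: 26.95
eef_pos: [552.5, -272.7, 50.7]
ee_rot: [0.086, 0.912, -0.296, 0.27]
force: [-8.7, 3.7, 7.4]
grip_width: -0.0
grip_force: 4.9
TCP along -40.3757942720907 -0.04164685510200172 50.65990557162961 [-8.6825205   3.71040027  7.40386448]
164 [150, 149, 149, 148, 149, 134, 131, 114, 94, 103, 87, 64, 66, 69, 67, 65, 66, 66, 65, 64, 64, 100]
165 [151, 149, 148, 147, 150, 132, 106, 98, 101, 111, 119, 93, 65, 68, 68, 69, 68, 66, 64, 66, 64, 63]
166 [150, 148, 148, 150, 138, 119, 96, 88, 106, 117, 119, 124, 97, 63, 66, 68, 69, 69, 66, 65, 65, 64]
167 [149, 148, 149, 131, 131, 117, 95, 101, 93, 99, 115, 127, 130, 132, 102, 65, 68, 69, 69, 67, 65, 65]
168 [149, 149, 136, 141, 122, 92, 105, 116, 119, 112, 90, 110, 130, 130, 128, 97, 66, 68, 70, 67, 67, 65]
169 [149, 150, 114, 66, 66, 66, 82, 106, 119, 125, 126, 97, 96, 120, 121, 120, 92, 66, 67, 66, 64, 69]
170 [154, 153, 154, 141, 98, 58, 59, 67, 87, 112, 124, 128, 107, 90, 109, 116, 110, 87, 65, 66, 67, 73]
171 [109, 145, 155, 154, 156, 119, 60, 58, 59, 73, 89, 114, 123, 111, 95, 101, 104, 98, 80, 66, 71, 75]
172 [49, 130, 155, 154, 119, 66, 60, 71, 64, 55, 64, 93, 114, 118, 106, 88, 91, 91, 73, 70, 76, 75]
173 [48, 107, 149, 159, 117, 47, 56, 90, 98, 67, 50, 58, 81, 102, 105, 95, 79, 74, 69, 70, 73, 75]
174 [47, 64, 93, 81, 54, 52, 75, 98, 84, 65, 65, 58, 58, 73, 93, 93, 77, 65, 67, 73, 75, 74]
175 [52, 50, 53, 52, 52, 51, 65, 75, 64, 88, 99, 79, 61, 61, 75, 80, 71, 68, 75, 75, 75, 75]
176 [52, 54, 53, 53, 53, 52, 61, 59, 88, 107, 83, 60, 62, 61, 63, 67, 71, 72, 74, 75, 75, 75]
177 [53, 54, 54, 53, 73, 68, 54, 62, 63, 60, 54, 53, 69, 73, 65, 67, 70, 72, 75, 75, 76, 76]
```

```bash
python3 -m crank '[[[0.03,0,0.02,0,0,0,0],[0.03,0,0.02,0,0,0,0],[0.03,0,0.02,0,0,0,0],[0.02,0,0.012,0,0,0,0],[0,0,0,0,0,0,0],[0,0,0,0,0,0,0],[0,0,0,0,0,0,0],[0,0,0,0,0,0,0]]]'
python3 - <<'E'
from h import *
c=np.array([606.1,-311.9]);d=np.array([.807,-.5906]);n=np.array([.5906,.807])
p,r=pose();print("TCP along",(p[:2]-c)@d+26,(p[:2]-c)@n,p[2],sense()["force"])
g=cv2.cvtColor(capture("top"),cv2.COLOR_BGR2GRAY)
for v in range(166,178):print(v,g[v,314:334].tolist())
E
```

```text
time_s: 27.8
eef_pos: [555.1, -274.7, 50.7]
ee_rot: [0.086, 0.912, -0.296, 0.27]
force: [-10.4, 3.6, 8.0]
grip_width: -0.001
grip_force: 5.2
TCP along -37.11955448374616 -0.036073120297416494 50.679273921835204 [-10.35858022   3.599273     8.0188918 ]
166 [148, 151, 139, 122, 97, 87, 89, 98, 114, 125, 98, 64, 66, 67, 69, 67, 65, 65, 65, 64]
167 [148, 129, 130, 117, 95, 109, 116, 111, 91, 103, 125, 132, 101, 65, 67, 69, 68, 66, 65, 64]
168 [137, 139, 134, 94, 75, 97, 116, 121, 125, 96, 86, 119, 126, 96, 66, 68, 69, 67, 66, 65]
169 [115, 64, 121, 111, 58, 66, 82, 105, 122, 126, 113, 98, 111, 119, 94, 66, 67, 68, 64, 69]
170 [157, 141, 98, 63, 62, 61, 60, 66, 86, 113, 122, 121, 104, 97, 106, 86, 65, 65, 67, 73]
171 [138, 157, 157, 118, 58, 61, 56, 52, 56, 73, 103, 118, 115, 97, 88, 93, 79, 65, 71, 76]
172 [129, 159, 123, 64, 49, 67, 95, 78, 49, 56, 71, 97, 109, 105, 88, 81, 73, 70, 75, 74]
173 [108, 119, 78, 52, 58, 88, 96, 67, 80, 77, 56, 71, 89, 98, 91, 73, 64, 69, 74, 74]
174 [53, 55, 51, 51, 58, 91, 84, 63, 93, 93, 71, 61, 66, 80, 81, 66, 66, 73, 75, 75]
175 [54, 52, 51, 52, 52, 60, 62, 87, 96, 71, 61, 63, 61, 66, 69, 69, 74, 74, 75, 75]
176 [53, 53, 52, 54, 51, 54, 72, 79, 68, 56, 53, 61, 67, 66, 67, 72, 73, 75, 75, 76]
177 [52, 52, 53, 52, 52, 53, 52, 54, 53, 51, 65, 72, 66, 68, 70, 72, 75, 75, 75, 75]
```

```bash
python3 -m crank '[[[-0.1,0,-0.3,0,0,0,0],[-0.1,0,-0.7,0,0,0,0],[0,0,-1,0,0,0,0],[0,0,-1,0,0,0,10],[0,0,-1,0,0,0,30],[0,0,-1,0,0,0,30],[0,0,-1,0,0,0,30],[0,0,-1,0,0,0,30]]]'
python3 -m crank '[[[0,0,-0.3,0,-0.8,0,36],[0,0,-0.3,0,-0.8,0,36],[0,0,-0.3,0,-0.8,0,36],[0,0,-0.3,0,-0.8,0,36],[0,0,-0.3,0,-0.8,0,36],[0,0,-0.3,0,0,-0.9,36],[0,0,0,0,0,-0.9,36],[0,0,0,0,0,-0.9,36]]]'
python3 -m crank '[[[0,0,0,0,0,-0.9,36],[0,0,0,0,0,-0.9,36],[0,0,0,0,0,-0.9,36],[0,0,0,0,0,-0.9,36],[0,0,0,0,0,-0.9,36],[0,0,0,0,0,-0.9,36],[0,0,0,0,0,-0.9,36],[0,0,0,0,0,-0.9,36]]]'
python3 - <<'E'
from h import *
p,r=pose();M=r.as_matrix();print(p,"yaw",np.degrees(np.arctan2(M[0,1],-M[1,1])),"lean",np.degrees(np.arccos(-M[2,2])))
T=[621.3,-323,255];L=lean(43.8,0);print(need(T,L),(L.inv().apply(T-p)/25).round(2),np.round(sense()["joints"],3),sense()["time_s"])
g=cv2.cvtColor(capture("top"),cv2.COLOR_BGR2GRAY)
c=np.array([606.1,-311.9]);d=np.array([.807,-.5906]);n=np.array([.5906,.807])
for v in range(162,180):print(v,g[v,312:334].tolist())
for q in((324.3,172),(325,172.5)):print(((onz("top",*q,82)[:2]-c)@d+26).round(1))
E
```

```text
time_s: 28.65
eef_pos: [474.4, -216.7, 196.0]
ee_rot: [0.086, 0.912, -0.296, 0.271]
force: [0.1, 0.3, 0.4]
grip_width: 0.352
grip_force: 0.0
time_s: 29.45
eef_pos: [464.5, -209.7, 237.4]
ee_rot: [0.003, 0.992, -0.122, 0.009]
force: [0.3, 0.2, -0.1]
grip_width: 0.422
grip_force: 0.0
time_s: 30.25
eef_pos: [464.4, -209.6, 237.3]
ee_rot: [0.007, 0.929, 0.371, 0.006]
force: [1.0, -0.3, -0.7]
grip_width: 0.421
grip_force: 0.0
[ 464.38702921 -209.58118829  237.32273563] yaw 43.54988368538586 lean 1.0759874264437015
(array([ 1.43,  7.62, -0.56]), array([ 0.13, -0.05, -0.03])) [ 1.39  7.62 -0.71] [-0.656  0.263  1.548  0.004  1.312  0.153] 30.25
162 [125, 124, 123, 122, 122, 121, 120, 119, 118, 117, 116, 114, 112, 110, 108, 105, 101, 96, 90, 114, 138, 144]
163 [127, 125, 124, 123, 122, 121, 121, 120, 119, 117, 117, 115, 114, 113, 111, 108, 106, 103, 97, 95, 103, 128]
164 [129, 127, 126, 124, 123, 122, 121, 121, 121, 119, 119, 117, 116, 115, 113, 111, 110, 106, 104, 99, 94, 94]
165 [131, 130, 127, 126, 124, 123, 123, 122, 120, 120, 120, 118, 117, 117, 116, 114, 112, 109, 107, 105, 101, 95]
16
[... 919 characters left out ...]
74 [123, 124, 126, 129, 131, 133, 136, 135, 135, 135, 134, 132, 131, 129, 127, 126, 124, 123, 123, 122, 122, 120]
175 [120, 121, 124, 126, 128, 131, 133, 134, 135, 135, 136, 135, 133, 131, 129, 127, 126, 125, 124, 123, 122, 122]
176 [118, 119, 121, 123, 125, 129, 130, 132, 134, 135, 134, 135, 135, 133, 131, 129, 127, 126, 125, 123, 122, 122]
177 [115, 117, 119, 120, 123, 125, 128, 129, 132, 133, 134, 135, 135, 134, 133, 131, 130, 128, 127, 125, 124, 123]
178 [114, 115, 117, 119, 119, 122, 124, 126, 129, 130, 133, 134, 134, 136, 135, 134, 133, 131, 128, 127, 126, 124]
179 [112, 113, 115, 117, 118, 119, 121, 124, 126, 127, 130, 132, 134, 135, 136, 134, 134, 131, 131, 129, 128, 126]
-31.1
-31.0
```

```bash
python3 -m crank '[[[0,0.5,-0.35,0.13,-0.05,-0.03,36],[0.2,1,-0.36,0,0,0,36],[0.2,1,0,0,0,0,36],[0.2,1,0,0,0,0,36],[0.2,1,0,0,0,0,36],[0.2,1,0,0,0,0,36],[0.2,1,0,0,0,0,36],[0.2,0.8,0,0,0,0,36]]]'
python3 - <<'E'
from h import *
T=[621.3,-323,203];print(need(T,lean(43.8,0)),pose()[0],np.round(sense()["joints"],3))
g=cv2.cvtColor(capture("scene"),cv2.COLOR_BGR2GRAY);cv2.imwrite("pics/s_q0.png",g)
E
```

```text
time_s: 31.1
eef_pos: [616.0, -318.6, 254.7]
ee_rot: [-0.0, 0.929, 0.369, -0.0]
force: [-0.1, 0.9, -0.2]
grip_width: 0.422
grip_force: 0.0
(array([0.03, 0.27, 2.07]), array([-0.01,  0.  , -0.06])) [ 616.01857841 -318.61085752  254.73232524] [-0.646  0.708  0.827 -0.     1.608  0.169]
```

```bash
python3 -m crank '[[[0.03,0.13,0,0,0,-0.06,36],[0,0.14,0.1,0,0,0,36],[0,0,0.4,0,0,0,36],[0,0,0.4,0,0,0,36],[0,0,0.4,0,0,0,36],[0,0,0.4,0,0,0,36],[0,0,0.3,0,0,0,36],[0,0,0.05,0,0,0,36]]]'
python3 -m crank '[[[0,0,0,0,0,0,32],[0,0,0,0,0,0,28],[0,0,0,0,0,0,25],[0,0,0,0,0,0,22],[0,0,0,0,0,0,19],[0,0,0,0,0,0,17],[0,0,0,0,0,0,15],[0,0,0,0,0,0,12]]]' 25
python3 - <<'E'
from h import *
T=[621.3,-323,203];print(need(T,lean(43.8,0)),pose()[0],sense()["force"],sense()["wrist_torque"],sense()["grip_width"]*85.4,sense()["grip_force"])
E
```

```text
time_s: 31.95
eef_pos: [620.1, -322.1, 202.3]
ee_rot: [-0.001, 0.927, 0.374, -0.001]
force: [-0.6, 0.1, -0.6]
grip_width: 0.424
grip_force: 0.0
time_s: 32.75
eef_pos: [620.6, -322.4, 203.8]
ee_rot: [-0.0, 0.927, 0.374, -0.0]
force: [1.2, -0.9, 1.1]
grip_width: 0.158
grip_force: 27.1
(array([0.  , 0.04, 0.03]), array([-0.  ,  0.  ,  0.02])) [ 620.61635449 -322.42004784  203.83662863] [ 1.20185628 -0.92409923  1.05964828] [-0.16058084 -0.11151869 -0.03024897] 13.478002859877135 27.05724745988846
```

```bash
python3 -m crank '[[[0,0.02,0.05,0,0,0,10],[0,0.02,0.1,0,0,0,10],[0,0,0.12,0,0,0,10],[0,0,0.12,0,0,0,10],[0,0,0.12,0,0,0,10],[0,0,0.12,0,0,0,10],[0,0,0,0,0,0,10],[0,0,0,0,0,0,10]]]' 60
python3 -m crank '[[[0,0,0.04,0,0,0,10],[0,0,0.05,0,0,0,10],[0,0,0.05,0,0,0,10],[0,0,0.05,0,0,0,10],[0,0,0.03,0,0,0,10],[0,0,0,0,0,0,10],[0,0,0,0,0,0,10],[0,0,0,0,0,0,10]]]'
python3 - <<'E'
from h import *
print(pose()[0],sense()["force"],sense()["wrist_torque"],sense()["grip_width"]*85.4)
E
```

```text
time_s: 33.55
eef_pos: [621.1, -322.9, 189.0]
ee_rot: [-0.0, 0.927, 0.374, -0.0]
force: [-2.1, 1.5, 8.0]
grip_width: 0.146
grip_force: 60.5
time_s: 34.35
eef_pos: [621.2, -322.9, 183.8]
ee_rot: [-0.0, 0.927, 0.374, -0.0]
force: [-1.7, 1.2, 9.1]
grip_width: 0.154
grip_force: 60.6
[ 621.15772106 -322.8653388   183.81453328] [-1.71958727  1.24968056  9.08679379] [ 0.46476792  0.59412349 -0.10777342] 13.131743773248134
```

```bash
python3 -m crank '[[[0,0,0.05,0,0,0,10],[0,0,0.05,0,0,0,10],[0,0,0,0,0,0.3,10],[0,0,0,0,0,0.6,10],[0,0,0,0,0,0.7,10],[0,0,0,0,0,0.7,10],[0,0,0,0,0,0.7,10],[0,0,0,0,0,0.5,10]]]'
python3 - <<'E'
from h import *
r=pose()[1].as_matrix();print(np.degrees(np.arctan2(r[0,1],-r[1,1])),sense()["force"],sense()["wrist_torque"],sense()["grip_width"]*85.4)
E
```

```text
time_s: 35.15
eef_pos: [621.3, -322.9, 181.4]
ee_rot: [0.0, 0.991, 0.137, 0.0]
force: [-2.5, 1.3, 8.7]
grip_width: 0.148
grip_force: 60.7
15.783556307384428 [-2.54775695  1.28679172  8.71733112] [0.46251378 0.53941058 0.07728518] 12.6752211601521
```

```bash
python3 -m crank '[[[0,0,0,0,0,0.7,10],[0,0,0,0,0,0.9,10],[0,0,0,0,0,0.9,10],[0,0,0,0,0,0.9,10],[0,0,0,0,0,0.9,10],[0,0,0,0,0,0.9,10],[0,0,0,0,0,0.8,10],[0,0,0,0,0,0.5,10]]]'
python3 - <<'E'
from h import *
r=pose()[1].as_matrix();print(np.degrees(np.arctan2(r[0,1],-r[1,1])),sense()["force"],sense()["wrist_torque"],sense()["grip_width"]*85.4)
E
```

```text
time_s: 35.95
eef_pos: [621.3, -323.0, 181.5]
ee_rot: [0.0, 0.95, -0.311, 0.0]
force: [-1.4, 0.8, 8.8]
grip_width: 0.147
grip_force: 60.7
-36.24518859474767 [-1.37459989  0.76100141  8.81344534] [0.39950134 0.4422115  0.01508987] 12.515761803293906
```

```bash
python3 -m crank '[[[0,0,0,0,0,0.15,10],[0,0,0,0,0,0.15,10],[0,0,0,0,0,0,10],[0,0,-0.05,0,0,0,10],[0,0,-0.05,0,0,0,10],[0,0,-0.03,0,0,0,10],[0,0,0,0,0,0,10],[0,0,0,0,0,0,10]]]'
python3 - <<'E'
from h import *
r=pose()[1].as_matrix();print(pose()[0],np.degrees(np.arctan2(r[0,1],-r[1,1])),sense()["force"],sense()["wrist_torque"],sense()["grip_width"]*85.4)
E
```

```text
time_s: 36.75
eef_pos: [621.3, -323.0, 184.4]
ee_rot: [0.0, 0.945, -0.328, 0.0]
force: [-2.2, 0.5, 7.6]
grip_width: 0.149
grip_force: 60.6
[ 621.28860187 -322.96731768  184.36324756] -38.355404472094754 [-2.19832838  0.47015504  7.56010687] [0.20318386 0.31638605 0.60487653] 12.717312407036177
```

```bash
python3 -m crank '[[[0,0,-0.02,0,0,0,10],[0,0,-0.02,0,0,0,10],[0,0,0,0,0,0,14],[0,0,0,0,0,0,20],[0,0,0,0,0,0,30],[0,0,0,0,0,0,36],[0,0,0,0,0,0,36],[0,0,0,0,0,0,36]]]'
python3 -m crank '[[[0,0,-0.2,0,0,0,36],[0,0,-0.5,0,0,0,36],[0,0,-0.8,0,0,0,36],[0,0,-1,0,0,0,36],[-0.5,0,-0.8,0,0,0,36],[-1,0,0,0,0,0,36],[-1,0,0,0,0,0,36],[-1,0,0,0,0,0,36]]]'
python3 -m crank '[[[-1,0,0,0,0,0,36],[-1,0,0,0,0,0,36],[-1,0,0,0,0,0,36],[-1,0,0,0,0,0,36],[-1,0,0,0,0,0,36],[-0.6,0,0,0,0,0,36],[0,0,0,0,0,0,36],[0,0,0,0,0,0,36]]]'
python3 - <<'E'
from h import *
print(pose()[0],sense()["force"],np.round(sense()["joints"],2))
g=cv2.cvtColor(capture("top"),cv2.COLOR_BGR2GRAY)
for v in range(130,152):print(v,g[v,334:356].tolist())
c=np.array([606.1,-311.9]);d=np.array([.807,-.5906]);k=c+18.8*d
for z in(225,206):print(z,[np.round(proj("top",[*(k+d*s),z]),1).tolist() for s in(-20,0,20)])
E
```

```text
time_s: 37.55
eef_pos: [621.1, -323.0, 184.0]
ee_rot: [-0.0, 0.944, -0.329, -0.001]
force: [-0.1, -0.1, 0.8]
grip_width: 0.422
grip_force: 0.0
time_s: 38.35
eef_pos: [551.9, -268.1, 268.1]
ee_rot: [0.0, 0.944, -0.329, 0.0]
force: [0.6, -0.7, 0.4]
grip_width: 0.422
grip_force: 0.0
time_s: 39.15
eef_pos: [443.5, -182.0, 267.9]
ee_rot: [0.0, 0.944, -0.329, 0.0]
force: [0.3, -0.6, 0.8]
grip_width: 0.421
grip_force: 0.0
[ 443.45584333 -182.02387899  267.92086921] [ 0.30347948 -0.64475193  0.78952632] [-0.63  0.18  1.57 -0.    1.39  1.61]
130 [159, 157, 158, 157, 158, 157, 158, 159, 158, 159, 161, 152, 154, 159, 159, 159, 157, 158, 158, 157, 156, 158]
131 [158, 159, 159, 158, 158, 158, 159, 160, 159, 145, 131, 134, 137, 151, 161, 159, 158, 157, 159, 158, 158, 157]
132 [157, 157, 157, 158, 158, 159, 158, 159, 160, 140, 129, 140, 142, 135, 139, 154, 160, 160, 160, 159, 159, 158]
133 [158, 157, 157, 157, 158, 158, 158, 160, 142, 129, 142, 136, 135, 141, 136, 133, 151, 161, 161, 159, 159, 158]
134 [160, 159, 158, 157, 157, 159, 160, 146, 135, 126, 94, 62, 87, 127, 141, 139, 132, 124, 146, 159,
[... 1179 characters left out ...]
12, 83, 52, 52, 45, 45, 52, 52, 49, 45, 41, 40, 43, 45, 90, 108, 121, 149, 158, 159, 158]
147 [135, 89, 55, 50, 44, 41, 40, 43, 46, 46, 42, 42, 45, 47, 56, 102, 112, 141, 160, 159, 158, 159]
148 [125, 73, 47, 53, 53, 45, 41, 42, 42, 42, 41, 46, 50, 48, 79, 106, 133, 146, 155, 160, 159, 159]
149 [123, 117, 97, 52, 52, 45, 41, 42, 42, 39, 40, 48, 46, 43, 90, 133, 144, 143, 141, 152, 161, 159]
150 [146, 128, 83, 44, 42, 42, 46, 48, 43, 43, 43, 45, 55, 64, 106, 139, 132, 95, 77, 121, 142, 154]
151 [145, 109, 58, 53, 43, 46, 55, 56, 58, 56, 59, 62, 64, 64, 65, 125, 113, 60, 48, 101, 137, 154]
225 [[342.8, 145.5], [346.9, 140.0], [351.0, 134.5]]
206 [[341.4, 147.2], [345.5, 141.7], [349.6, 136.3]]
```

```bash
python3 -c "
from rig import *
print(finish_job())"
```

```text
the job is handed in; nothing more can be done
None
```

The job is handed in at about 39 s of the 64 s: I rolled the shaft slot-up on the mat, set it in both V supports under the head, and pushed the knob down and turned it clockwise to its stop. I felt the stop, and the last top image shows the bar along the cradle axis. The slot angle and seat position are my camera estimates, and the hand-in returned no verdict.

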